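# Regrip a spindle blank in the V-block and lay it in the marking jig

### The arm

A 7-joint arm with a two-finger parallel gripper is mounted at the origin on the work surface. World frame = base frame: x ahead of the robot, y to its left, z up, the work surface at z = 0. Lengths are in m, angles in rad, forces in N, time in s.
With the tool pointing down it reaches from about 0.425 to 0.925 m from the base axis. Payload 6.8 kg.
Tool frame: the origin (TCP) lies midway between the tips of the shut fingers; the grasp point (between the pads) lies 19 mm behind it; z points along the fingers, x is the direction in which the jaws open and shut, and the axes are right-handed (so a half turn about z gives the same grasp; the last joint's range is limited). The gripper opens to 85 mm and grips with 20 to 120 N. Pads are 22 mm wide; open, the fingers measure 114 mm over their backs; the gripper's body (76 mm by 85 mm) begins 54 mm behind the grasp point. The pads swing forward as they close: fully open they stand 13 mm farther back than shut.
Start: joints at [-1.394, 0.477, 0.022, 1.555, -0.011, 1.109, -0.083], TCP at [0.19, 0.648, 0.231] pointing down, gripper open.
Joint ranges: [-2.96, 2.96], [-0.34, 2.1], [-1.41, 1.46], [0.24, 2.44], [-1.37, 4.51], [0.17, 1.92], [-2.96, 2.96]. Speed limits (rad/s): [2.39, 2.39, 3.14, 3.14, 3.14, 3.14, 3.14].

### API

Orientations are given as a unit quaternion [w, x, y, z].
In Python, from station import bot gives the robot as it stands.
- The arm moves only by the tool step_arm, never from a script. Its argument "increments" is a list of rows, each a list of 7 numbers: the shift along the tool's x, y, z in cm, then the turn, a rotation vector about the tool's x, y, z in degrees, then the closure, from 0 (fully open) to 1 (shut). A call has 1 to 20 rows; each row shifts and turns the commanded pose from where the row before left it, along the tool's axes as they then stand; what a row does not reach is not made up. A row lasts 1/10 s, in which the tool goes at most 50 mm and 8.59 degrees, less where a joint would pass 70% of its speed; a pose out of reach is approached as far as the arm can. A call is refused whole if a number of a shift passes 5 or a number of a turn 8.59, either way. A call with a gripper value outside its range is refused whole. The fingers move at their own pace and stop on an object; "squeeze" is the grip in N (left out, the last holds). Time passes only in rows, so rows that do not move let the fingers close. It gives the time, the measured TCP pose, the force and the opening at its end, in the units of the state.
- bot.get_obs(): the state, without advancing time (a new reading comes with each control period).
- bot.read_camera(name): name is "side" or "top"; returns a dict with "pixels" (400x640x3 uint8, red, green, blue), "vertical_fov" (degrees; the focal length in pixels is half the picture's height over the tangent of half this angle, whatever the lens; pixels are square), "cx", "cy" (the principal point, pixels), "camera_from_world" (4x4, takes a point from world to camera coordinates). Camera axes: x right, y down, z forward; pixel columns grow to the right and rows downward; lengths in m; the calibration is good to about 2 mm. A picture is of the moment at which its call begins. There is no depth.
- bot.hand_in(): hands the job in, once; it reports no verdict.
Trained networks look in a picture, given as the dict that the camera call returned (one of the last four; its "shot" number tells which), for a name from the list of things; names that differ only in an ending like _2 or _b are one class to them, and where a whole thing is asked for, a point or a joint stands for the part that bears it (a point fixed in the world has none). Each returns a list of dicts, best first, with "score" (0 to 1); they miss things now and then, are a little off and sometimes report something else, mostly with a low value. They report only what shows in the picture. A call takes as long as a camera call. They do not tell look-alikes from the thing itself.
- bot.find_in(picture, query): "point" ([column, row] in pixels, amid what is visible of it).
- bot.cut_out(picture, query): "pixels" (400x640 bool, what is visible of it) and "point" ([column, row] in pixels, amid what is visible of it).
- bot.pinpoint(picture, query): "point" ([column, row] in pixels: a listed point, or the origin of a listed thing).
The state is a dict: "t": time; "q": joint angles; "joint_vel": joint speeds; "joint_torque": joint torques, N m; "eef_pos": TCP position; "tool_rot": TCP orientation; "contact_force": force on the tool from outside, world axes, zero at the start; "torque": the same for the moment, N m; "gripper_width": opening from 0.0 (shut) to 1.0 (fully open).
Only numpy, scipy, OpenCV 4.12 (cv2) and the standard library are available. Lean on these libraries where they do the work, as an engineer would, in place of code of your own. Each camera call takes 0.05 s, during which the arm holds its last target.

### The job

Draw the red-ended spindle blank out of the stock stand and set it down in the sloping V-block, foot against the stop and red end up; let go of it there and take it again around its middle. Then lay it in both rests of the marking jig with its red end up against the yellow end stop, setting it down rather than dropping it both times. Leave the other spindles and everything else on the bench where they are.

Things in the scene. Friction and masses are not known exactly. Their poses are not given: they have to be found in the camera images.
- spindle: The spindle blank to move: a plain round beech rod, 26 mm diameter, 200 mm long, about 90 g (it may be 70 to 125 g), with the last 30 mm at one end painted red. Origin at its middle; its z axis runs along the rod towards the red end. It starts upright in one of the three holes of the stand (any of them), red end up.
- spindle_red (a point): Centre of the spindle's red end face (100 mm from its middle).
- spindle_foot (a point): Centre of the spindle's plain (foot) end face (100 mm from its middle).
- spindle_blue: An identical spindle with a blue end, standing in another hole; leave it. Origin at its middle, z axis towards the blue end.
- spindle_green: An identical spindle with a green end, standing in another hole; leave it. Origin at its middle, z axis towards the green end.
- stand: Fixed wooden stock stand, 220 x 80 mm, three 31 mm holes in a row along its own x axis, 70 mm apart, the middle one over its origin (centre of its underside, z up). The spindles stand on a floor 12 mm high and pass through a top plate, upper face 135 mm high: the upper 77 mm of each spindle stands free, and it must rise over 123 mm to clear the plate.
- vblock: Fixed grey sloping V-block, base 190 x 100 mm. Its 90 degree V groove, open upwards, rises at 45 degrees towards its own +x (roughly towards the robot). Two steel saddles carry the rod, 15 to 40 mm and 125 to 150 mm along it from the stop; between them fingers can close round the rod: nothing is nearer than 34 mm below the rod's axis. Origin: centre of its underside, z up.
- v_foot (a point): Where the centre of the rod's foot face lies when seated in the V-block against the steel foot stop (square to the groove): 71 mm to -x of the V-block's origin, 52 mm above the bench.
- v_top (a point): Where the centre of the rod's red end face lies when seated in the V-block: 200 mm up the groove axis from v_foot (141 mm along the V-block's +x and 141 mm higher). The rod stands free above the upper saddle. The saddle walls reach 25 mm to either side of the rod's axis and 6 mm above it.
- jig: Fixed marking jig: dark wooden base 260 x 90 mm, 12 mm thick, with two 90 degree V rests, open upwards, each 16 mm long, 65 mm to either side of the origin along its own x, 114 mm free between them. A 26 mm rod in them lies along the jig's x axis, its axis 70 mm above the bench; rest walls reach 25 mm sideways, 6 mm above the axis. Origin: centre of its underside, z up.
- jig_stop (a point): On the inner face of the jig's yellow end stop plate (70 mm wide, top 95 mm above the bench): where the centre of the red end face lies when the spindle is in the rests and against the stop; 100 mm to +x of the jig's origin, 70 mm above the bench.
- glue: White glue bottle with an orange cap, 56 mm diameter, 150 mm high; origin under its centre. Bystander.
- wax: Low amber jar of wax with a steel lid, 80 mm diameter, 60 mm high; origin under its centre. Bystander.
- bowl: Turned wooden bowl, 120 mm diameter, 50 mm high; origin under its centre. Bystander.
- hoop: Turned wooden ring lying flat, 90 mm diameter, 25 mm high; origin under its centre. Bystander.
- mallet: Wooden carver's mallet lying on the bench, 270 mm long, head 60 mm diameter and 100 mm long; origin on the bench where the handle meets the head, x axis along the mallet towards the head's end. Bystander.
Mind the look-alikes: they are no part of the job. What is shaped like the spindle but pink or turquoise is not meant.

How it is judged:
By the outcome, as a careful person would: the job done as asked, in the order asked, and still so for the second after the job is handed in, with the robot touching nothing.
It also fails if it takes over 67 s, if anything falls off the work surface, if the arm or the gripper's body presses on something with over 40 N, if the wrist force passes 120 N, or if a joint passes its speed limit or range.

## Working session

There is one attempt and no reset: what is moved stays moved. The work goes in short steps, Python scripts to look and compute and a tool call to move; the robot and the scene stay as the last step left them, time stands still between calls to the robot, and variables do not carry over. Pictures are saved under pics/ and viewed, and the job is handed in when it is done.

Besides the shell and the picture viewer there is one more tool, called after "Emit:" as a command line: name --pt "numbers of a row" for each row, then --argument value for the rest. step_arm: Moves the arm, as the interface text tells. Its arguments: {"type":"object","properties":{"increments":{"type":"array"},"squeeze":{"type":"number"}},"required":["increments"]}

```bash
ls; mkdir -p pics
cat > h.py <<'E'
import numpy as np, cv2, pickle
from station import bot
def snap(tag):
    out={}
    for n in("side","top"):
        p=bot.read_camera(n); out[n]=p
        cv2.imwrite(f"pics/{tag}_{n}.png",p["pixels"][:,:,::-1])
    pickle.dump(out,open(f"{tag}.pkl","wb"))
    return out
def K(p):
    f=200/np.tan(np.radians(p["vertical_fov"])/2)
    return f,p["cx"],p["cy"]
def ray(p,uv):
    f,cx,cy=K(p);T=np.array(p["camera_from_world"]);R=T[:3,:3];t=T[:3,3]
    d=R.T@np.array([(uv[0]-cx)/f,(uv[1]-cy)/f,1]);return -R.T@t,d/np.linalg.norm(d)
def onz(p,uv,z):
    c,d=ray(p,uv);return c+d*(z-c[2])/d[2]
def tri(p1,u1,p2,u2):
    c1,d1=ray(p1,u1);c2,d2=ray(p2,u2)
    A=np.stack([d1,-d2],1);s=np.linalg.lstsq(A,c2-c1,rcond=None)[0]
    a=c1+d1*s[0];b=c2+d2*s[1];return (a+b)/2,np.linalg.norm(a-b)
def proj(p,X):
    f,cx,cy=K(p);T=np.array(p["camera_from_world"]);c=T[:3,:3]@np.array(X)+T[:3,3]
    return np.array([cx+f*c[0]/c[2],cy+f*c[1]/c[2]])
E
python3 - <<'E'
from h import *
np.set_printoptions(precision=4,suppress=True)
o=snap("a")
for n in o:
    p=o[n];print(n,{k:v for k,v in p.items() if k!="pixels"})
    for q in["spindle_red","spindle_foot","spindle","stand","vblock","v_foot","v_top","jig","jig_stop","spindle_blue","spindle_green"]:
        print(q,[(np.round(r["point"],1),round(r["score"],2)) for r in bot.pinpoint(p,q)][:4])
print(bot.get_obs())
E
```

```text
pics
side {'vertical_fov': 56.17029079119161, 'cx': 315.1337088627065, 'cy': 193.3851531224402, 'camera_from_world': array([[ 0.8143, -0.5803,  0.0151, -0.4315],
       [-0.403 , -0.5838, -0.7048,  0.369 ],
       [ 0.4179,  0.5678, -0.7092,  0.7609],
       [ 0.    ,  0.    ,  0.    ,  1.    ]]), 'shot': 1}
spindle_red [(array([202.2, 115.2]), 0.78), (array([240., 103.]), 0.69), (array([243.3, 122.4]), 0.67), (array([311.9, 203.2]), 0.45)]
spindle_foot [(array([214.1, 174.2]), 0.71), (array([247.3, 178.1]), 0.62), (array([312.3, 202.5]), 0.61)]
spindle [(array([207.2, 145.1]), 0.83), (array([222.8, 138. ]), 0.78), (array([245.5, 152.8]), 0.74), (array([241.4, 131.8]), 0.55)]
stand [(array([250.6, 180.8]), 0.65)]
vblock [(array([338.5, 245.8]), 0.75)]
v_foot [(array([362.9, 226.5]), 0.78), (array([374.9, 199.8]), 0.43), (array([244. , 120.9]), 0.21)]
v_top [(array([314.5, 202.5]), 0.92), (array([296.1, 328.4]), 0.43), (array([336. , 243.3]), 0.3)]
jig [(array([385.2, 363.5]), 0.69)]
jig_stop [(array([424.3, 324.2]), 0.92)]
spindle_blue [(array([229.8, 161. ]), 0.73), (array([378.4, 2
[... 902 characters left out ...]
[332.5, 134.6]), 0.26)]
jig [(array([465. , 240.7]), 0.98)]
jig_stop [(array([471.3, 202.1]), 0.81)]
spindle_blue [(array([225.7, 255.6]), 0.44)]
spindle_green [(array([217.8, 200.8]), 0.59)]
{'t': 1.2, 'q': array([-1.3941,  0.477 ,  0.0224,  1.5554, -0.0115,  1.1093, -0.0831]), 'joint_vel': array([-0.0008,  0.    , -0.001 , -0.0009,  0.0001, -0.0002,  0.0006]), 'joint_torque': array([  0.    , -59.6325,   1.6061, -28.1547,   0.0125,   0.0015,
         0.    ]), 'eef_pos': array([0.1896, 0.6478, 0.2313]), 'tool_rot': array([-0.    ,  0.8003,  0.5996, -0.    ]), 'contact_force': array([0.2523, 0.6558, 0.1845]), 'torque': array([-0.011 , -0.0154, -0.0002]), 'gripper_width': 1.0010621633187209}
```

View images.

View pics/a_side.png

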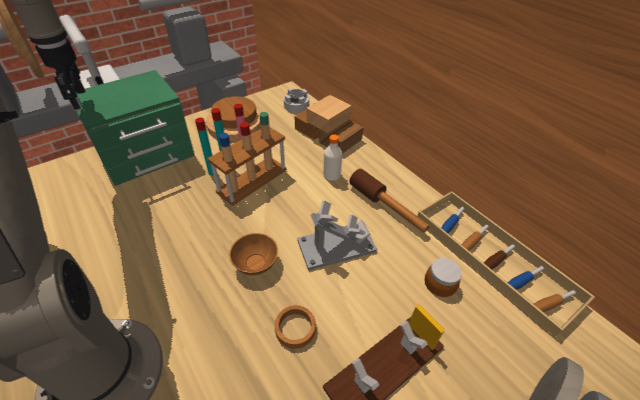

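View pics/a_top.png

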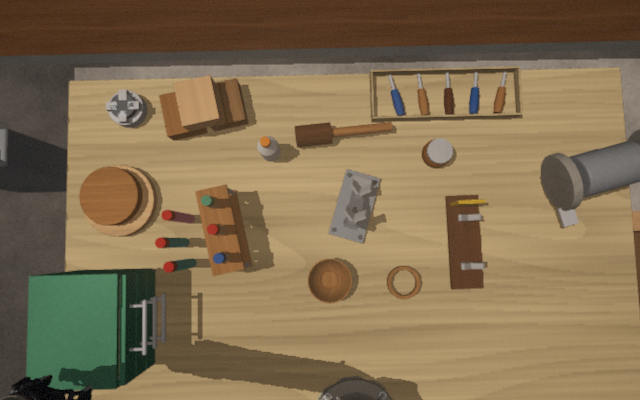

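Run:
```python
import cv2,numpy as np
a=cv2.imread("pics/a_side.png")[90:210,180:300];b=cv2.imread("pics/a_top.png")[170:290,145:265]
cv2.imwrite("pics/crop1.png",np.hstack([cv2.resize(i,(400,400),interpolation=cv2.INTER_CUBIC) for i in(a,b)]))
```

```text
(no output)
```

View pics/crop1.png

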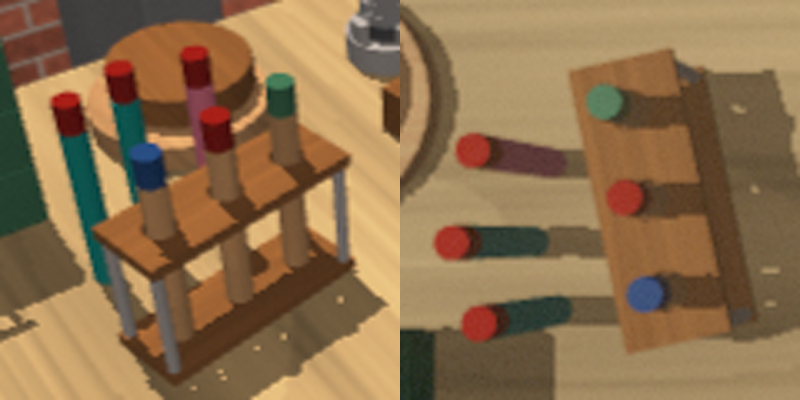

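The candidates with red ends are beech in the stand's middle hole (top 213,229; side 244,126), pink (top 168,215) and two turquoise (top 161,243 and 168,266). The beech one in the stand fits, and the crop confirms it. Next I work out the positions.

```bash
cat >> h.py <<'E'
def blob(p,kind,box):
    im=cv2.cvtColor(p["pixels"],cv2.COLOR_RGB2HSV);h,s,v=[im[:,:,i].astype(int) for i in range(3)]
    m={"red":((h<6)|(h>174))&(s>150),"blue":(h>105)&(h<125)&(s>120),"green":(h>60)&(h<90)&(s>70),"yellow":(h>22)&(h<30)&(s>200)}[kind]
    z=np.zeros_like(m);x0,y0,x1,y1=box;z[y0:y1,x0:x1]=m[y0:y1,x0:x1];return z
E
python3 - <<'E'
from h import *
np.set_printoptions(precision=4,suppress=True)
o=pickle.load(open("a.pkl","rb"));S,T=o["side"],o["top"]
top={"green":(207.5,201),"red":(212.5,229.3),"blue":(219,258.3)}
# crop scale 120/400
top={"green":(145+(605-400)*.3,170+102*.3),"red":(145+(625-400)*.3,170+198*.3),"blue":(145+(646-400)*.3,170+294*.3)}
side={"green":(180+281*.3,90+80*.3),"red":(180+215.5*.3,90+114*.3),"blue":(180+147*.3,90+151*.3)}
for k in top:
    print(k,onz(T,top[k],.212),onz(S,side[k],.212),tri(T,top[k],S,side[k]))
print("jig",onz(T,(465,240.7),0),onz(S,(385.2,363.5),0),tri(T,(465,240.7),S,(385.2,363.5)))
print("jstop",onz(T,(471.3,202.1),.07),onz(S,(424.3,324.2),.07),tri(T,(471.3,202.1),S,(424.3,324.2)))
print("vb",onz(T,(352.4,206.2),0),onz(S,(338.5,245.8),0))
print("vf",onz(T,(364.6,178.9),.052),onz(S,(362.9,226.5),.052),tri(T,(364.6,178.9),S,(362.9,226.5)))
print("vt",onz(T,(353.1,226.9),.193),onz(S,(314.5,202.5),.193),tri(T,(353.1,226.9),S,(314.5,202.5)))
for n,p in(("S",S),("T",T)):
  for q in["glue","wax","bowl","hoop","mallet"]:
    print(n,q,[(onz(p,r["point"],0),round(r["score"],2)) for r in bot.pinpoint(p,q)][:2])
E
python3 - <<'E'
import cv2,numpy as np
a=cv2.imread("pics/a_side.png")[190:280,280:400];b=cv2.imread("pics/a_top.png")[160:250,310:430]
cv2.imwrite("pics/crop2.png",np.hstack([cv2.resize(i,(400,300),interpolation=cv2.INTER_CUBIC) for i in(a,b)]))
a=cv2.imread("pics/a_side.png")[290:400,310:460];b=cv2.imread("pics/a_top.png")[185:295,400:550]
cv2.imwrite("pics/crop3.png",np.hstack([cv2.resize(i,(400,300),interpolation=cv2.INTER_CUBIC) for i in(a,b)]))
E
```

```text
green [0.5948 0.3478 0.212 ] [0.5975 0.3474 0.212 ] (array([0.5958, 0.347 , 0.2128]), np.float64(0.002561212683817666))
red [0.5263 0.334  0.212 ] [0.5284 0.3343 0.212 ] (array([0.527 , 0.3333, 0.2131]), np.float64(0.0017882502390623287))
blue [0.4585 0.3196 0.212 ] [0.4603 0.3198 0.212 ] (array([0.4592, 0.3191, 0.2129]), np.float64(0.00158100269356303))
jig [ 0.4824 -0.324   0.    ] [ 0.4863 -0.3143  0.    ] (array([ 0.4815, -0.3182,  0.016 ]), np.float64(0.0028766182817051757))
jstop [ 0.5855 -0.3249  0.07  ] [ 0.5805 -0.316   0.07  ] (array([ 0.5816, -0.3198,  0.0753]), np.float64(0.0093598404727402))
vb [ 0.5877 -0.0109  0.    ] [ 0.5941 -0.0173  0.    ]
vf [ 0.6577 -0.0431  0.052 ] [ 0.6585 -0.0335  0.052 ] (array([ 0.6543, -0.0406,  0.0622]), np.float64(0.005049938543301221))
vt [0.5241 0.0013 0.193 ] [0.5255 0.0012 0.193 ] (array([0.5246, 0.001 , 0.1937]), np.float64(0.0011931873392024628))
S glue [(array([0.7311, 0.2205, 0.    ]), 0.96)]
S wax [(array([ 0.7183, -0.2525,  0.    ]), 0.79), (array([ 0.6903, -0.0117,  0.    ]), 0.52)]
S bowl [(array([0.3878, 0.0641, 0.    ]), 0.67), (array([ 0.6889,  0.003 , -0.    ]), 0.34)]
S hoop [(array([ 0.3752, -0.1376,  0.    ]), 0.68)]
S mallet [(array([ 0.7898,  0.0476, -0.    ]), 0.9), (array([0.7313, 0.217 , 0.    ]), 0.46)]
T glue [(array([0.756 , 0.2138, 0.    ]), 0.67)]
T wax [(array([ 0.7336, -0.2566,  0.    ]), 0.6)]
T bowl [(array([0.3788, 0.0614, 0.    ]), 0.62)]
T hoop [(array([ 0.3701, -0.1363,  0.    ]), 0.82)]
T mallet [(array([0.7772, 0.0445, 0.    ]), 0.77), (array([ 0.3688, -0.1421,  0.    ]), 0.61)]
```

View pics/crop2.png

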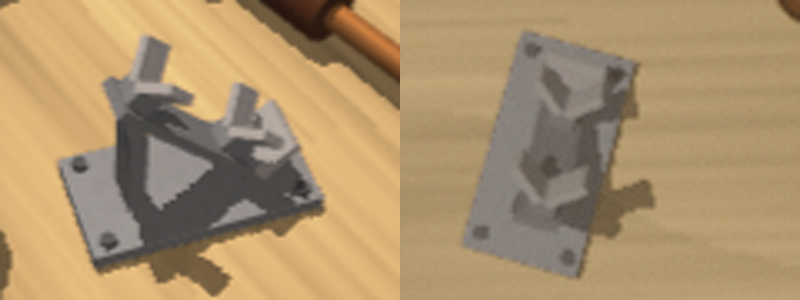

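View pics/crop3.png

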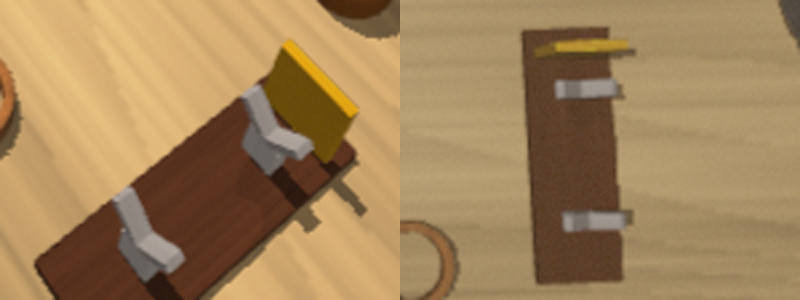

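```bash
cat > fit.py <<'E'
from h import *
from scipy.optimize import least_squares
np.set_printoptions(precision=4,suppress=True)
o=pickle.load(open("a.pkl","rb"));S,T=o["side"],o["top"]
def W(x,y,a,L):
    L=np.array(L);c,s=np.cos(a),np.sin(a)
    return np.stack([x+c*L[:,0]-s*L[:,1],y+s*L[:,0]+c*L[:,1],L[:,2]],1)
def fit(x0,obs):
    def r(v):
        e=[]
        for p,l,uv in obs:
            P=W(*v,[l])[0];e.append(proj(p,P)-uv)
        return np.concatenate(e)
    s=least_squares(r,x0,loss="soft_l1");print(s.x,np.degrees(s.x[2]),"\n",r(s.x).reshape(-1,2));return s.x
# vblock: +x towards robot
for h in(.008,.012):
  tc=[(346.9,169),(381.4,179.5),(364,243.4),(328.6,233.5)]
  # local corners: far(-x) left... +x = toward robot(-X): a~pi
  loc=[(-.095,-.05,h),(-.095,.05,h),(.095,.05,h),(.095,-.05,h)]
  ot=[(T,l,np.array(u)) for l,u in zip(loc,tc)]
  os=[(S,(.095,-.05,h),np.array((297.4,238))),(S,(.095,.05,h),np.array((308.5,268.3))),(S,(-.095,.05,h),np.array((377.3,249.5)))]
  pp=[(T,(.0,0,0),np.array((352.4,206.2))),(S,(.0704,0,.193),np.array((314.5,202.5))),(T,(.0704,0,.193),np.array((353.1,226.9))),(S,(-.071,0,.052),np.array((362.9,226.5))),(T,(-.071,0,.052),np.array((364.6,178.9)))]
  print("top");fit([.59,-.01,2.9],ot);print("side");fit([.59,-.01,2.9],os);print("all");fit([.59,-.01,2.9],ot+os+pp)
h=.012
tc=[(445.75,197),(478,195.5),(483.25,290),(451.4,291.1)]
loc=[(.13,.045,h),(.13,-.045,h),(-.13,-.045,h),(-.13,.045,h)]
ot=[(T,l,np.array(u)) for l,u in zip(loc,tc)]
pp=[(S,(.1,0,.07),np.array((424.3,324.2))),(T,(.1,0,.07),np.array((471.3,202.1)))]
os=[(S,(.13,-.045,.012),np.array((310+355*.375,290+153*.375))),(S,(-.13,.045,.012),np.array((310+37*.375,290+263*.375)))]
print("jig");fit([.48,-.32,0],ot);fit([.48,-.32,0],ot+os);fit([.48,-.32,0],ot+pp+os)
E
python3 fit.py
```

```text
top
[ 0.5871 -0.0184  2.8382] 162.61972533553595 
 [[ 0.3359  0.0372]
 [-0.0438 -0.8383]
 [-0.6338  0.2857]
 [ 0.2747  0.3382]]
side
[ 0.5908 -0.014   2.8414] 162.80025002384906 
 [[-0.1935  0.0406]
 [-0.0472 -0.0729]
 [ 0.2427 -0.0016]]
all
[ 0.5891 -0.0171  2.8405] 162.74965830209533 
 [[-0.2115 -0.6344]
 [-0.575  -1.5889]
 [-1.02   -0.4403]
 [-0.1285 -0.3071]
 [-0.0599  1.0698]
 [ 0.0914  1.1173]
 [ 0.5757  1.1382]
 [ 2.1908 -0.5768]
 [-1.9492 -0.0081]
 [-0.9928  0.9516]
 [ 0.7067  1.4013]
 [-1.8023  0.3195]]
top
[ 0.5869 -0.0181  2.8387] 162.64458789485903 
 [[ 0.2969 -0.0828]
 [ 0.0258 -0.9437]
 [-0.5905  0.3888]
 [ 0.2068  0.4257]]
side
[ 0.589  -0.0161  2.8418] 162.82211897322728 
 [[-0.3365 -0.0345]
 [-0.1272 -0.0001]
 [ 0.4978 -0.0467]]
all
[ 0.5888 -0.0174  2.8419] 162.82707907072017 
 [[-0.0706 -0.7087]
 [-0.3165 -1.6799]
 [-0.7246 -0.3054]
 [ 0.0462 -0.1559]
 [-0.1512  0.3317]
 [ 0.085   0.4193]
 [ 0.7586  0.3324]
 [ 2.3117 -0.443 ]
 [-1.9924  0.1797]
 [-0.8123  1.1205]
 [ 0.6617  1.5202]
 [-1.7107  0.448 ]]
jig
[ 0.4762 -0.3189  0.0079] 0.45446674313036645 
 [[ 0.0806  0.0438]
 [-0.1336  0.4687]
 [ 0.3935 -0.2423]
 [-0.3319 -0.2241]]
[ 0.4763 -0.3204  0.0169] 0.9700417586758626 
 [[ 0.2233  0.1422]
 [-0.0094  0.2798]
 [ 1.3659 -0.4705]
 [ 0.66   -0.1553]
 [ 0.277  -0.2714]
 [-3.0959 -0.8092]]
[ 0.4773 -0.3206  0.0174] 0.9961310424236612 
 [[ 0.2384 -0.1958]
 [ 0.0028 -0.0725]
 [ 1.4206 -0.8367]
 [ 0.7179 -0.5067]
 [-0.0507  1.9385]
 [-2.1087  3.1296]
 [ 0.6202 -0.5047]
 [-2.6445 -1.0165]]
```

```bash
cat > ref.py <<'E'
from fit import W
from h import *
from scipy.optimize import least_squares
from scipy.ndimage import map_coordinates,gaussian_filter
o=pickle.load(open("a.pkl","rb"));S,T=o["side"],o["top"]
def refine(v,cams,edges,it=6,rng=4):
    v=np.array(v,float)
    for k in range(it):
        obs=[]
        for p in cams:
            g=[gaussian_filter(p["pixels"][:,:,c].astype(float),.7) for c in range(3)]
            for A,B in edges[id(p)]:
                P=W(*v,[A,B]);a,b=proj(p,P[0]),proj(p,P[1]);d=(b-a)/np.linalg.norm(b-a);n=np.array([-d[1],d[0]])
                for s in np.linspace(.06,.94,25):
                    c=a+(b-a)*s;t=np.arange(-rng,rng+.01,.25)
                    q=c[:,None]+n[:,None]*t
                    if q[0].min()<1 or q[0].max()>638 or q[1].min()<1 or q[1].max()>398: continue
                    gr=sum(np.abs(np.gradient(map_coordinates(G,[q[1],q[0]],order=1))) for G in g)
                    i=gr.argmax()
                    if gr[i]<12 or i in(0,len(t)-1):continue
                    L=np.array(A)+(np.array(B)-np.array(A))*s
                    obs.append((p,L,c+n*t[i],n))
        f=lambda x:np.array([(proj(p,W(*x,[L])[0])-u)@n for p,L,u,n in obs])
        s=least_squares(f,v,loss="soft_l1",f_scale=.4);v=s.x
    r=f(v);print(v,np.degrees(v[2]),len(obs),np.median(abs(r)));return v
def rect(L,Wd,h):
    c=[(L,Wd,h),(L,-Wd,h),(-L,-Wd,h),(-L,Wd,h)];return [(c[i],c[(i+1)%4]) for i in range(4)]
if __name__=="__main__":
    print("jig")
    e=rect(.13,.045,.012);sd=[((-.13,.045,.012),(.13,.045,.012))]
    stopT=[((.1,.035,.095),(.1,-.035,.095))]
    E={id(T):[e[0],e[1],e[2],e[3]],id(S):sd}
    refine([.477,-.32,.01],[T],E);refine([.477,-.32,.01],[T,S],E)
    for h in(.008,.010,.012):
        print("vb",h);e=rect(.095,.05,h)
        E={id(T):e,id(S):[e[0]]+[e[3]]}   # side: robot-facing edge etc
        refine([.588,-.017,2.84],[T],E);refine([.588,-.017,2.84],[S],{id(S):e});refine([.588,-.017,2.84],[T,S],{id(T):e,id(S):e})
E
python3 ref.py | grep -v "^\[\[\| \[" | sed -n '/jig$/,$p' | tail -14
```

```text
[ 0.4814 -0.3174  0.0098] 0.5633001415937028 94 0.2604637780379633
[ 0.4814 -0.3182  0.0101] 0.5774894799051693 116 0.25669424609991
vb 0.008
[ 0.5788 -0.0178  2.8262] 161.92816930061204 22 0.2683710061385921
[ 0.583  -0.0243  2.8358] 162.47763750763966 78 0.6306855739948714
[ 0.5832 -0.0222  2.8238] 161.7946166652251 107 0.9524657233606674
vb 0.01
[ 0.5785 -0.0175  2.8316] 162.239379971869 21 0.1843360112948858
[ 0.5821 -0.0255  2.8315] 162.23223396968933 78 0.5412251660803451
[ 0.5826 -0.0229  2.8233] 161.7655450667425 106 0.9974442232385019
vb 0.012
[ 0.5778 -0.0175  2.8277] 162.01247992205433 23 0.2570348020600463
[ 0.5814 -0.0268  2.8287] 162.0732893725431 78 0.592528489027365
[ 0.5817 -0.0239  2.821 ] 161.63150189386158 107 1.2872893256673168
```

```bash
cat > ov.py <<'E'
from h import *
from fit import W
o=pickle.load(open("a.pkl","rb"));S,T=o["side"],o["top"]
def saddle(s0,s1):
    # groove frame in local xz: axis dir u=(1,0,1)/√2, normal n=(-1,0,1)/√2, y
    u=np.array([1,0,1])/2**.5;n=np.array([-1,0,1])/2**.5;y=np.array([0,1,0]);f=np.array([-.071,0,.052])
    out=[]
    for s in(s0,s1):
        c=f+u*s; out.append([c+y*.025+n*.006,c-n*.0184,c-y*.025+n*.006])
    L=[]
    for a in out: L+=[(a[0],a[1]),(a[1],a[2])]
    for i in range(3): L.append((out[0][i],out[1][i]))
    return L
def rect(L,Wd,h):
    c=[(L,Wd,h),(L,-Wd,h),(-L,-Wd,h),(-L,Wd,h)];return [(c[i],c[(i+1)%4]) for i in range(4)]
def rest(x0):
    out=[[(x,.025,.076),(x,0,.0516),(x,-.025,.076)] for x in(x0-.008,x0+.008)];L=[]
    for a in out:L+=[(a[0],a[1]),(a[1],a[2])]
    for i in range(3):L.append((out[0][i],out[1][i]))
    return L
def draw(p,box,k,items):
    x0,y0,x1,y1=box;im=cv2.resize(np.ascontiguousarray(p["pixels"][y0:y1,x0:x1,::-1]),None,fx=k,fy=k,interpolation=cv2.INTER_CUBIC)
    for v,E,c in items:
        for A,B in E:
            P=W(*v,[A,B]);q=[(proj(p,P[i])-[x0,y0]+.5)*k for i in(0,1)]
            cv2.line(im,*[tuple(int(round(z)) for z in w) for w in q],c,1,cv2.LINE_AA)
    return im
if __name__=="__main__":
    import sys
    vb=[float(a) for a in sys.argv[1:4]];jg=[float(a) for a in sys.argv[4:7]]
    E1=[(vb,rect(.095,.05,.01),(0,255,0)),(vb,saddle(.015,.04)+saddle(.125,.15),(255,0,255))]
    cv2.imwrite("pics/"+sys.argv[7]+"v.png",np.hstack([draw(S,(285,190,390,280),4,E1)[:, :400],draw(T,(315,160,415,250),4,E1)]))
    E2=[(jg,rect(.13,.045,.012),(0,255,0)),(jg,rest(.065)+rest(-.065)+[((.1,.035,.095),(.1,-.035,.095)),((.1,.035,.095),(.1,.035,.012)),((.1,-.035,.095),(.1,-.035,.012))],(255,0,255))]
    cv2.imwrite("pics/"+sys.argv[7]+"j.png",np.hstack([draw(S,(315,300,455,400),2.85,E2)[:285],draw(T,(410,190,550,290),2.85,E2)[:285]]))
E
python3 ov.py .589 -.0172 2.84 .4814 -.3182 .01 o1 >/dev/null
```

```text
(no output)
```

View pics/o1v.png

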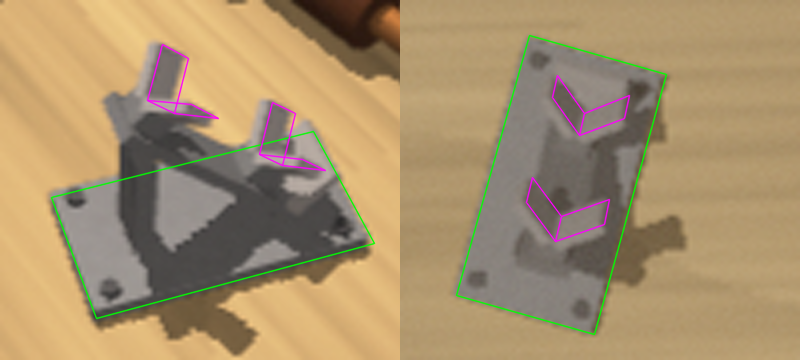

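View pics/o1j.png

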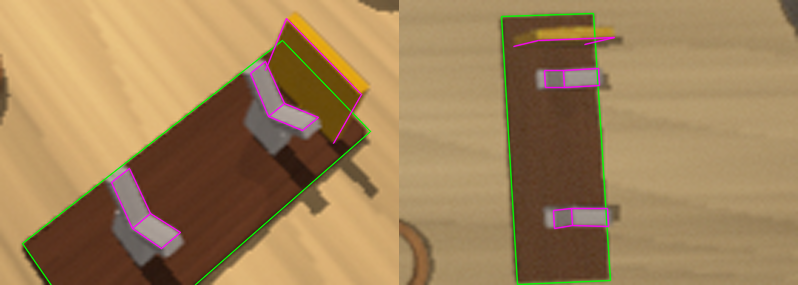

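```bash
python3 - <<'E'
from h import *
np.set_printoptions(precision=3,suppress=True)
o=pickle.load(open("a.pkl","rb"));S,T=o["side"],o["top"]
print("tcp px",proj(S,[.19,.648,.231]),proj(T,[.19,.648,.231]))
for n,t,s in(("pinkA",(168,215),(239,108)),("tq1",(161,243),(217,112)),("tq2",(168,266.5),(200,122))):print(n,tri(T,t,S,s))
# cabinet top corners
for t,s in(((155,269),(177,74)),((155,385),(193,118)),((121,270),(177,74)),((123,385),(193,118))):print("cab",tri(T,t,S,s))
print(onz(T,(50,390),.231))
E
python3 - <<'E'
import cv2
a=cv2.imread("pics/a_side.png")[0:200,0:220];cv2.imwrite("pics/c4.png",cv2.resize(a,None,fx=3,fy=3))
E
```

```text
tcp px [ 82.099 104.159] [ 71.999 382.192]
pinkA (array([0.565, 0.445, 0.192]), np.float64(0.001556174217533284))
tq1 (array([0.5  , 0.461, 0.194]), np.float64(0.0048774561984419726))
tq2 (array([0.442, 0.446, 0.189]), np.float64(0.001386583663048702))
cab (array([0.428, 0.427, 0.348]), np.float64(0.03559499647171055))
cab (array([0.306, 0.356, 0.342]), np.float64(0.21022241249718654))
cab (array([0.436, 0.509, 0.31 ]), np.float64(0.012134980924114143))
cab (array([0.312, 0.417, 0.317]), np.float64(0.23878488958236024))
[0.174 0.697 0.231]
```

View pics/c4.png

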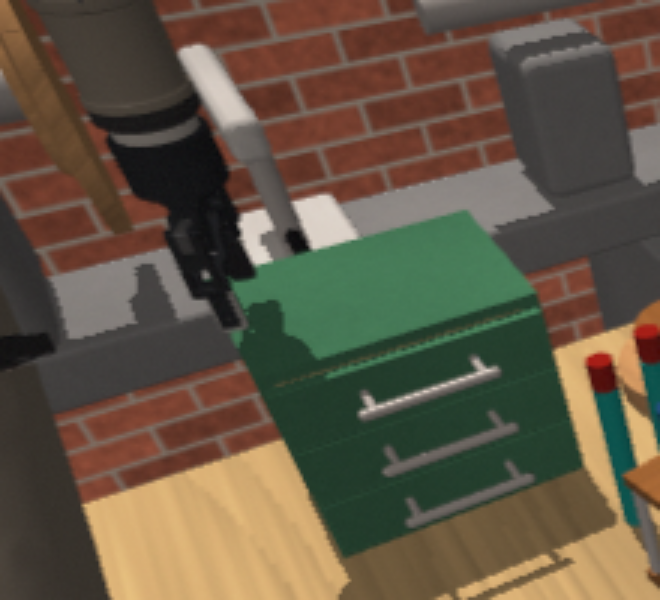

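Run:
```python
from h import *
np.set_printoptions(precision=3,suppress=True)
o=pickle.load(open("a.pkl","rb"));S,T=o["side"],o["top"]
for b,t in(((194,156),(178,100)),((115,185),(92,130))):
    P=onz(S,b,0);
    zs=np.linspace(0,.4,401);d=[np.linalg.norm(proj(S,[P[0],P[1],z])-t) for z in zs];i=np.argmin(d);print(P,zs[i],d[i])
    print(proj(T,[P[0],P[1],zs[i]]))
```

```text
[0.426 0.552 0.   ] 0.213 0.5308370517646932
[119.304 274.697]
[0.173 0.557 0.   ] 0.198 4.236366671606358
[118.871 384.313]
```

Emit:
step_arm --pt "0 0 -4 0 0 0 0.35" --pt "0 0 -5 0 0 0 0.35" --pt "0 0 -5 0 0 0 0.35" --pt "-2.07 4.12 0 0 0 0 0.35" --pt "-2.07 4.12 0 0 0 0 0.35" --pt "-2.07 4.12 0 0 0 0 0.35" --pt "-2.07 4.12 0 0 0 0 0.35" --pt "-2.07 4.12 0 0 0 0 0.35" --pt "-2.07 4.12 0 0 0 0 0.35" --pt "-2.07 4.12 0 0 0 0 0.35" --pt "-2.07 4.12 0 0 0 0 0.35" --pt "-2.07 4.12 0 0 0 0 0.35" --pt "-2.07 4.12 0 0 0 0 0.35" --pt "0 0 0 0 0 -7 0.35" --pt "0 0 0 0 0 -7 0.35" --pt "0 0 0 0 0 -7 0.35" --pt "0 0 0 0 0 -7 0.35" --pt "0 0 0 0 0 0 0.35"

```text
t: 3.5
eef_pos: [0.5269, 0.3333, 0.3713]
tool_rot: [-0.0, 0.631, 0.776, 0.0]
contact_force: [0.3, 1.0, -0.2]
gripper_width: 0.65
```

Run:
```python
from h import *
np.set_printoptions(precision=4,suppress=True)
b=snap("b");print(bot.get_obs()["q"])
ims=[]
for n,(x,y) in(("side",(180,40)),("top",(140,150))):
    im=np.ascontiguousarray(b[n]["pixels"][:,:,::-1])
    for P in([.527,.334,.212],[.527,.334,.371]):
        q=proj(b[n],P)+.5;cv2.circle(im,(int(q[0]),int(q[1])),1,(0,255,0),-1)
    ims.append(cv2.resize(im[y:y+160,x:x+160],(400,400),interpolation=cv2.INTER_NEAREST))
cv2.imwrite("pics/b_c.png",np.hstack(ims))
```

```text
[-0.7818  0.2983  0.1551  1.5068 -0.0467  1.3401  1.1486]
```

View pics/b_c.png

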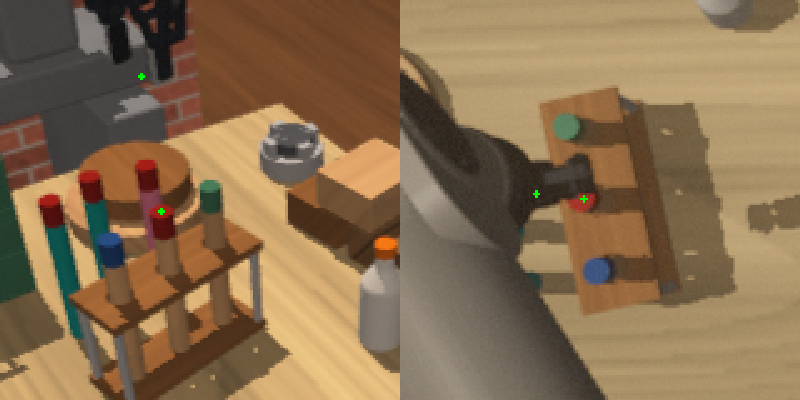

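Emit:
step_arm --pt "0 0.05 4 0 0 0 0.35" --pt "0 0 4 0 0 0 0.35" --pt "0 0 4 0 0 0 0.35" --pt "0 0 3 0 0 0 0.35" --pt "0 0 2 0 0 0 0.35" --pt "0 0 2 0 0 0 0.35" --pt "0 0 1 0 0 0 0.35" --pt "0 0 0 0 0 0 0.35" --pt "0 0 0 0 0 0 0.35" --squeeze 40

```text
t: 4.5
eef_pos: [0.5278, 0.3338, 0.1721]
tool_rot: [0.0, 0.632, 0.775, 0.0]
contact_force: [-0.4, -0.0, 1.3]
gripper_width: 0.648
```

Run:
```python
from h import *
b=snap("c");print(bot.get_obs()["q"])
ims=[]
for n,(x,y) in(("side",(180,40)),("top",(140,150))):
    ims.append(cv2.resize(b[n]["pixels"][y:y+160,x:x+160,::-1],(400,400),interpolation=cv2.INTER_CUBIC))
cv2.imwrite("pics/c_c.png",np.hstack(ims))
```

```text
[-0.7616152   0.45319478  0.13071319  1.74671909 -0.07056729  0.94397408
  1.17154029]
```

View pics/c_c.png

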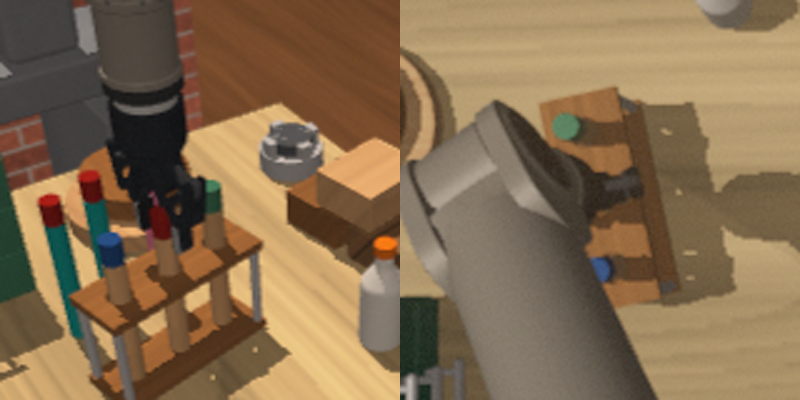

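Emit:
step_arm --pt "0 0 0 0 0 0 0.6" --pt "0 0 0 0 0 0 0.8" --pt "0 0 0 0 0 0 1" --pt "0 0 0 0 0 0 1" --pt "0 0 0 0 0 0 1" --pt "0 0 0 0 0 0 1" --pt "0 0 0 0 0 0 1" --squeeze 45

```text
t: 5.3
eef_pos: [0.5278, 0.3341, 0.1721]
tool_rot: [0.0, 0.631, 0.775, 0.001]
contact_force: [-0.1, 0.0, 6.1]
gripper_width: 0.292
```

Emit:
step_arm --pt "0 0 -1 0 0 0 1" --pt "0 0 -3 0 0 0 1" --pt "0 0 -4 0 0 0 1" --pt "0 0 -4 0 0 0 1" --pt "0 0 -4 0 0 0 1" --pt "0 0 -1 0 0 0 1"

```text
t: 5.9
eef_pos: [0.5289, 0.3339, 0.3467]
tool_rot: [0.001, 0.632, 0.775, 0.003]
contact_force: [0.0, 0.5, -0.7]
gripper_width: 0.293
```

Run:
```python
from h import *
b=snap("d");print(bot.get_obs()["q"])
ims=[]
for n,(x,y) in(("side",(160,20)),("top",(140,150))):
    ims.append(cv2.resize(b[n]["pixels"][y:y+160,x:x+160,::-1],(400,400),interpolation=cv2.INTER_CUBIC))
cv2.imwrite("pics/d_c.png",np.hstack(ims))
```

```text
[-0.78020312  0.31178781  0.15354586  1.55030558 -0.04889955  1.28014865
  1.15430239]
```

View pics/d_c.png

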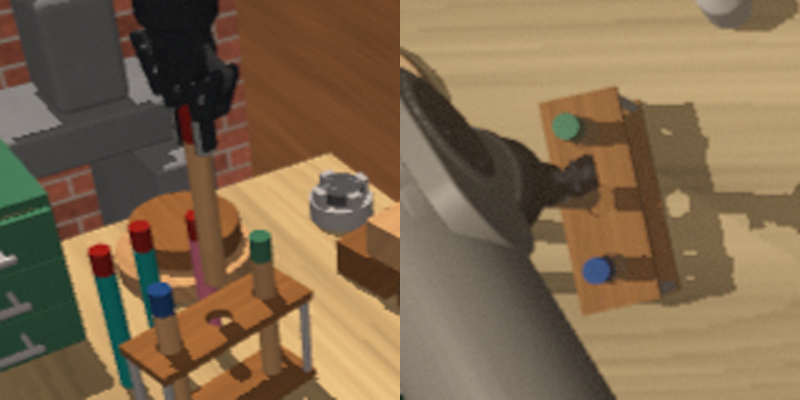

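Emit:
step_arm --pt "-2 0 0 0 0 0 1" --pt "-4 0 0 0 0 0 1" --pt "-4.5 0 0 0 0 0 1" --pt "-4.5 0 0 0 0 0 1" --pt "-4.5 0 0 0 0 0 1" --pt "-4.5 0 0 0 0 0 1" --pt "-4.5 0 0 0 0 0 1" --pt "-4 0 0 0 0 0 1" --pt "-3.3 0 0 0 0 7.2 1" --pt "0 0 0 0 0 7.2 1" --pt "0 0 0 0 0 7.2 1" --pt "0 0 0 -5 0 7.2 1" --pt "0 0 0 -6.5 0 0 1" --pt "0 0 0 -6.5 0 0 1" --pt "0 0 0 -6.5 0 0 1" --pt "0 0 0 -6.5 0 0 1" --pt "0 0 0 -6.5 0 0 1" --pt "0 0 0 -6.5 0 0 1" --pt "0 0 0 0 0 0 1"

```text
t: 7.9
eef_pos: [0.5965, -0.019, 0.3366]
tool_rot: [0.287, 0.752, 0.556, 0.21]
contact_force: [-0.4, 1.2, -0.8]
gripper_width: 0.292
```

```bash
cat >> h.py <<'E'
from scipy.spatial.transform import Rotation as Ro
def Rt(q): return Ro.from_quat([q[1],q[2],q[3],q[0]]).as_matrix()
VA=np.radians(162.75);VH=np.array([np.cos(VA),np.sin(VA),0]);VO=np.array([.589,-.0172,0])
U=VH*.5**.5+np.array([0,0,.5**.5]);N=-VH*.5**.5+np.array([0,0,.5**.5]);YV=np.array([-np.sin(VA),np.cos(VA),0])
VF=VO-.071*VH+np.array([0,0,.052])
def delta(R,pos,Rn,pn):
    """shift cm in current tool axes, then rotvec deg in tool axes"""
    return (R.T@(np.array(pn)-pos))*100, np.degrees(Ro.from_matrix(R.T@Rn).as_rotvec())
E
python3 - <<'E'
from h import *
np.set_printoptions(precision=4,suppress=True)
o=bot.get_obs();R=Rt(o["tool_rot"]);p=o["eef_pos"];print(o["q"],p,"\n",R)
Rn=np.stack([-YV,np.cross(-U,-YV),-U],1)
print(Rn)
pn=VF+.160*U+.08*N+.015*U;print(pn,delta(R,p,Rn,pn))
snap("e")
E
```

```text
[-0.5941 -0.0502  0.3101  2.1685  0.8357  0.5376  0.3644] [ 0.5965 -0.019   0.3366] 
 [[ 0.2948  0.7149  0.634 ]
 [ 0.9556 -0.218  -0.1985]
 [-0.0037  0.6644 -0.7474]]
[[ 0.2965  0.6753  0.6753]
 [ 0.955  -0.2097 -0.2097]
 [-0.      0.7071 -0.7071]]
[ 0.5927 -0.0183  0.2323] (array([-0.0067, -7.2213,  7.5375]), array([-3.365 ,  0.0817,  0.2228]))
```

View pics/e_side.png

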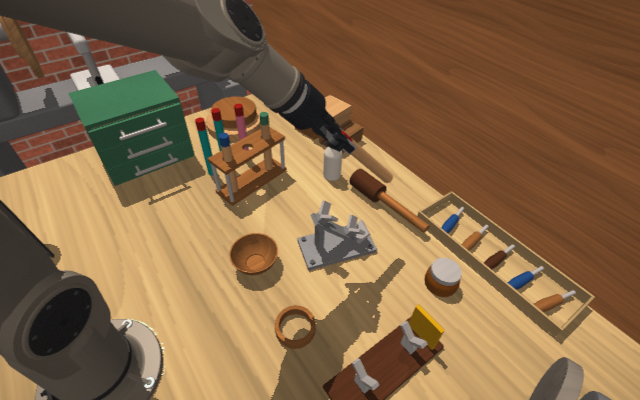

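Emit:
step_arm --pt "0 0 0 -3.4 0 0.2 1" --pt "0 -1.8 1.9 0 0 0 1" --pt "0 -1.8 1.9 0 0 0 1" --pt "0 -1.8 1.9 0 0 0 1" --pt "0 -1 1 0 0 0 1" --pt "0 0 0 0 0 0 1" --pt "0 0 0 0 0 0 1"

```text
t: 8.7
eef_pos: [0.6035, -0.0204, 0.2489]
tool_rot: [0.31, 0.745, 0.545, 0.229]
contact_force: [-0.3, 0.8, -0.9]
gripper_width: 0.292
```

Run:
```python
from h import *
np.set_printoptions(precision=4,suppress=True)
o=bot.get_obs();R=Rt(o["tool_rot"]);p=o["eef_pos"];print(o["q"],p)
Rn=np.stack([-YV,np.cross(-U,-YV),-U],1)
pn=VF+.160*U+.08*N+.015*U;print(pn,delta(R,p,Rn,pn))
b=snap("f")
# rod axis from TCP assuming aligned with tool z
ims=[]
for n,box in(("side",(280,130,400,250)),("top",(300,120,420,240))):
    x0,y0,x1,y1=box;k=400/120
    im=cv2.resize(np.ascontiguousarray(b[n]["pixels"][y0:y1,x0:x1,::-1]),(400,400),interpolation=cv2.INTER_CUBIC)
    for A,B,c in((p+R[:,2]*-.04,p+R[:,2]*.16,(0,255,0)),(VF,VF+.2*U,(255,0,255))):
        q=[tuple(((proj(b[n],z)-[x0,y0]+.5)*k).astype(int).tolist()) for z in(A,B)];cv2.line(im,q[0],q[1],c,1,cv2.LINE_AA)
    ims.append(im)
cv2.imwrite("pics/f_c.png",np.hstack(ims))
```

```text
[-0.5681  0.1017  0.2984  2.3031  1.4559  0.3766 -0.3278] [ 0.6035 -0.0204  0.2489]
[ 0.5927 -0.0183  0.2323] (array([-0.1378, -1.9516,  0.3877]), array([ 0.3204,  0.0996, -0.2821]))
```

View pics/f_c.png

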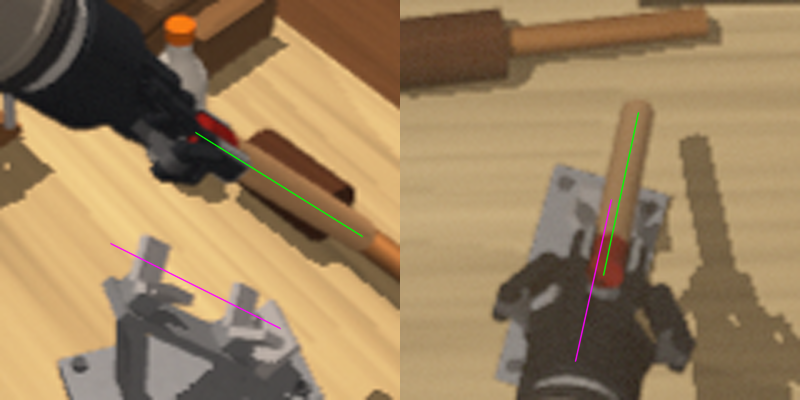

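```bash
cat > kin.py <<'E'
from h import *
import itertools
from scipy.optimize import least_squares
D=[([-1.3941,.477,.0224,1.5554,-.0115,1.1093,-.0831],[.1896,.6478,.2313],[0,.8003,.5996,0]),
([-.7818,.2983,.1551,1.5068,-.0467,1.3401,1.1486],[.5269,.3333,.3713],[0,.631,.776,0]),
([-.76162,.45319,.13071,1.74672,-.07057,.94397,1.17154],[.5278,.3338,.1721],[0,.632,.775,0]),
([-.7802,.31179,.15355,1.5503,-.0489,1.28015,1.1543],[.5289,.3339,.3467],[.001,.632,.775,.003]),
([-.5941,-.0502,.3101,2.1685,.8357,.5376,.3644],[.5965,-.019,.3366],[.287,.752,.556,.21]),
([-.5681,.1017,.2984,2.3031,1.4559,.3766,-.3278],[.6035,-.0204,.2489],[.31,.745,.545,.229])]
def rz(a):return Ro.from_euler('z',a).as_matrix()
def ry(a):return Ro.from_euler('y',a).as_matrix()
def rot(q,s,o):
    return rz(s[0]*q[0]+o[0])@ry(s[1]*q[1])@rz(s[2]*q[2])@ry(s[3]*q[3])@rz(s[4]*q[4])@ry(s[5]*q[5])@rz(s[6]*q[6]+o[1])
if __name__=="__main__":
    best=[]
    for s in itertools.product([1,-1],repeat=7):
        if s[1]<0: continue
        for o0 in np.arange(4)*np.pi/2:
            f=lambda o:np.concatenate([Ro.from_matrix(rot(q,s,o).T@Rt(np.array(t)/np.linalg.norm(t))).as_rotvec() for q,p,t in D])
            r=min((least_squares(f,[o0,o1]) for o1 in(0,1.57,3.14,-1.57)),key=lambda r:r.cost)
            best.append((r.cost,s,r.x))
    best.sort(key=lambda b:b[0])
    for b in best[:6]:print(b)
E
python3 kin.py
```

```text
(np.float64(2.0005396964047112e-05), (-1, 1, -1, 1, -1, 1, -1), array([6.28435252, 3.14231355]))
(np.float64(2.0005396964048976e-05), (-1, 1, -1, 1, -1, 1, -1), array([1.16721006e-03, 3.14231355e+00]))
(np.float64(2.0005396964049088e-05), (-1, 1, -1, 1, -1, 1, -1), array([1.16721009e-03, 3.14231355e+00]))
(np.float64(2.0005396964050216e-05), (-1, 1, -1, 1, -1, 1, -1), array([ 1.16721005e-03, -3.14087176e+00]))
(np.float64(0.12906339667547848), (-1, 1, 1, 1, -1, 1, -1), array([5.7974872 , 2.98770205]))
(np.float64(0.12906339667547917), (-1, 1, 1, 1, -1, 1, -1), array([5.79748718, 2.98770204]))
```

Orientation chain identified. I'll fit link offsets and do an IK with limits.

```bash
cat >> kin.py <<'E'
S_=(-1,1,-1,1,-1,1,-1)
LO=np.array([-2.96,-.34,-1.41,.24,-1.37,.17,-2.96]);HI=np.array([2.96,2.1,1.46,2.44,4.51,1.92,2.96])
def fk(q,w):
    # w: offsets: base z; after each joint
    w=np.asarray(w).reshape(-1,3)  # 0 base,1 after q2,2 after q4,3 after q6 ; (x,y,z) in link frames
    R1=rz(-q[0])@ry(q[1])@rz(-q[2]);R2=R1@ry(q[3])@rz(-q[4]);R3=R2@ry(q[5])@rz(-q[6]+np.pi)
    A=rz(-q[0])
    p=A@w[0]+A@ry(q[1])@w[4]+R1@w[1]+R1@ry(q[3])@w[5]+R2@w[2]+R2@ry(q[5])@w[3]
    return p,R3
def fitw(D):
    x0=np.zeros(18);x0[2]=.3;x0[5]=.4;x0[8]=.4;x0[11]=.2
    f=lambda w:np.concatenate([fk(q,w)[0]-p for q,p,_ in D])
    g=lambda w:np.concatenate([f(w)*1000,(w-x0)*.05*100*np.where(x0>0,.05,1)*.2])
    r=least_squares(g,x0);return r.x,f(r.x)
def ik(p,R,w,seeds,free=None):
    """free: list of allowed rotvec freedom ignored"""
    best=None
    for q0 in seeds:
        def f(q):
            a,B=fk(q,w);return np.concatenate([(a-p)*10,Ro.from_matrix(B.T@R).as_rotvec(),(q-q0)*1e-4])
        r=least_squares(f,np.clip(q0,LO+.02,HI-.02),bounds=(LO+.01,HI-.01))
        if best is None or r.cost<best.cost:best=r
    return best.x,best.cost,(fk(best.x,w)[0]-p)*1000,np.degrees(Ro.from_matrix(fk(best.x,w)[1].T@R).as_rotvec())
E
cat > k2.py <<'E'
from kin import *
np.set_printoptions(precision=3,suppress=True)
w,r=fitw(D);print(w.reshape(-1,3));print((r*1000).reshape(-1,3))
np.save("w.npy",w)
rng=np.random.default_rng(0);seeds=[np.array(D[5][0]),np.array(D[4][0])]+[rng.uniform(LO,HI) for _ in range(25)]
def RX(tilt,az):
    # tool x horizontal at az, tilt: +back
    x=np.array([np.cos(az),np.sin(az),0]);z=np.array([0,0,-1.]);R=np.stack([x,np.cross(z,x),z],1)
    return R@Ro.from_euler('x',tilt,degrees=True).as_matrix()
az=VA-np.pi/2
for t in(-45,-40,-35):
    print(t,ik(VF+.16*U,RX(t,az),w,seeds))
mid=VF+.0825*U
for t in(0,15,22,30,45):
    R=RX(t,az);print("V regrasp",t,ik(mid+.019*R[:,2],R,w,seeds))
JO=np.array([.4814,-.3182,.07])
for t in(0,15,22,30,45):
    R=RX(t,-np.pi/2+.01);print("jig",t,ik(JO+.019*R[:,2],R,w,seeds))
E
python3 k2.py
```

```text
[[-0.001 -0.017  0.288]
 [ 0.006 -0.013  0.548]
 [-0.008 -0.     0.475]
 [ 0.009 -0.     0.328]
 [ 0.    -0.017  0.   ]
 [ 0.01  -0.013  0.   ]]
[[-0.062  0.013 -0.039]
 [ 0.437  0.166  1.751]
 [ 0.174 -0.011  0.278]
 [-0.561 -0.237 -2.02 ]
 [-0.039  0.089  0.038]
 [ 0.037 -0.056 -0.008]]
-45 (array([-0.024,  0.246, -0.384,  2.43 ,  1.891,  0.577, -0.848]), np.float64(6.496490939202253e-09), array([0., 0., 0.]), array([-0.,  0.,  0.]))
-40 (array([-0.538,  0.191,  0.219,  2.418,  1.711,  0.355, -0.678]), np.float64(1.0829590122461677e-09), array([0., 0., 0.]), array([-0.,  0.,  0.]))
-35 (array([-0.547,  0.179,  0.268,  2.366,  1.293,  0.293, -0.232]), np.float64(2.687511101598847e-10), array([-0.,  0., -0.]), array([ 0., -0., -0.]))
V regrasp 0 (array([-0.802,  0.84 ,  1.109,  1.901, -0.905,  1.012,  1.992]), np.float64(6.831681582680418e-09), array([0., 0., 0.]), array([ 0., -0.,  0.]))
V regrasp 15 (array([-0.689,  0.963,  1.099,  1.712, -0.85 ,  1.345,  1.956]), np.float64(5.95508754597093e-09), array([0., 0., 0.]), array([ 0., -0.,  0.]))
V regrasp 22 (array([-0.618,  0.989,  1.
[... 507 characters left out ...]
oat64(8.813300256753948e-09), array([0., 0., 0.]), array([ 0., -0., -0.]))
jig 15 (array([ 1.05 ,  0.571, -0.624,  2.042,  0.459,  0.428, -1.42 ]), np.float64(1.2063329504356684e-08), array([ 0., -0.,  0.]), array([-0., -0., -0.]))
jig 22 (array([ 1.159,  0.583, -0.701,  2.104,  0.544,  0.283, -1.458]), np.float64(1.4259640410581863e-08), array([ 0., -0.,  0.]), array([ 0., -0., -0.]))
jig 30 (array([ 0.865,  0.5  , -0.267,  2.196, -1.36 ,  0.192,  0.412]), np.float64(2.36975739863853e-08), array([ 0., -0.,  0.]), array([ 0.,  0., -0.]))
jig 45 (array([ 0.827,  0.572, -0.108,  2.305,  4.101,  0.564,  1.309]), np.float64(1.6035040154218763e-08), array([-0., -0.,  0.]), array([-0., -0.,  0.]))
```

```bash
cat > rod.py <<'E'
from h import *
from scipy.optimize import least_squares
from scipy.ndimage import map_coordinates,gaussian_filter
def sil(p,A,B,s):
    C=ray(p,(320,200))[0];out=[];a=B-A;X=A+a*s;v=X-C;n=np.cross(a,v);n/=np.linalg.norm(n)
    return [X+n*.013,X-n*.013],n
def fitrod(cams,A,B,srange,rng=5,it=6,foot=True):
    """A=red,B=foot in world; refine lateral position of both ends (4 dof) """
    A=np.array(A,float);B=np.array(B,float);d=(B-A)/np.linalg.norm(B-A)
    e1=np.cross(d,[0,0,1]);e1/=np.linalg.norm(e1);e2=np.cross(d,e1)
    x=np.zeros(4)
    ends=lambda x:(A+e1*x[0]+e2*x[1],B+e1*x[2]+e2*x[3])
    for k in range(it):
        obs=[];a,b=ends(x);r=max(1.5,rng-k)
        for p,sr in zip(cams,srange):
            g=[gaussian_filter(p["pixels"][:,:,c].astype(float),.7) for c in range(3)]
            pa,pb=proj(p,a),proj(p,b);dd=(pb-pa)/np.linalg.norm(pb-pa);n2=np.array([-dd[1],dd[0]])
            for s in np.linspace(*sr,25):
                P,_=sil(p,a,b,s)
                for i in(0,1):
                    c=proj(p,P[i]);t=np.arange(-r,r+.01,.25);q=c[:,None]+n2[:,None]*t
                    gr=sum(np.abs(np.gradient(map_coordinates(G,[q[1],q[0]],order=1))) for G in g)
                    j=gr.argmax()
                    if gr[j]>15 and 0<j<len(t)-1: obs.append((p,s,i,c+n2*t[j],n2))
        f=lambda x:np.array([(proj(p,sil(p,*ends(x),s)[0][i])-u)@n for p,s,i,u,n in obs])
        x=least_squares(f,x,loss="soft_l1",f_scale=.5).x
    print("obs",len(obs),"med",np.median(abs(f(x))),"shifts mm",x*1000)
    return ends(x)
def drawrod(p,a,b,box,k):
    x0,y0,x1,y1=box
    im=cv2.resize(np.ascontiguousarray(p["pixels"][y0:y1,x0:x1,::-1]),None,fx=k,fy=k,interpolation=cv2.INTER_CUBIC)
    L=[[sil(p,a,b,s)[0][i] for s in(0,1)] for i in(0,1)]+[[sil(p,a,b,s)[0][i] for i in(0,1)] for s in(0,1)]
    for A,B in L:
        q=[tuple(((proj(p,z)-[x0,y0]+.5)*k).astype(int).tolist()) for z in(A,B)];cv2.line(im,q[0],q[1],(0,255,0),1,cv2.LINE_AA)
    return im
E
python3 - <<'E'
from rod import *
np.set_printoptions(precision=4,suppress=True)
b=pickle.load(open("f.pkl","rb"));S,T=b["side"],b["top"]
p=np.array([.6035,-.0204,.2489]);R=Rt(np.array([.31,.745,.545,.229]))
A=p-.04*R[:,2];B=p+.16*R[:,2]
a,c=fitrod([S,T],A,B,[(.4,.97),(.25,.97)])
print("red tool",R.T@(a-p)*1000,"foot tool",R.T@(c-p)*1000)
print("side only",end="");fitrod([S],A,B,[(.4,.97)]);fitrod([T],A,B,[(.25,.97)])
cv2.imwrite("pics/f2.png",np.hstack([drawrod(S,a,c,(300,130,420,250),3.33),drawrod(T,a,c,(300,120,420,240),3.33)]))
E
```

```text
obs 49 med 0.04924613733857169 shifts mm [-0.779  -0.6151 -0.8069 -0.2582]
red tool [  0.7818   0.6115 -40.    ] foot tool [  0.8081   0.2545 160.    ]
side onlyobs 0 med nan shifts mm [ 988.9942 -362.1994 1149.9427 -419.1928]
obs 0 med nan shifts mm [ -6.8017 -78.7054   5.6157  67.0878]
  return _methods._mean(a, axis=axis, dtype=dtype,
  ret = ret.dtype.type(ret / rcount)
```

View pics/f2.png

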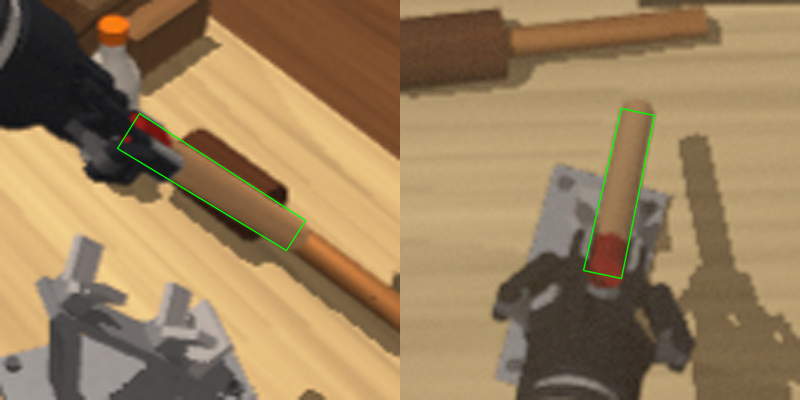

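Emit:
step_arm --pt "0 -2 0 0.3 0 -0.2 1" --pt "0 -2 0 0 0 0 1" --pt "0 -2 0 0 0 0 1" --pt "0 -1.5 0 0 0 0 1" --pt "0 0 0 0 0 0 1" --pt "0 0 0 0 0 0 1"

```text
t: 9.4
eef_pos: [0.5529, -0.0045, 0.1964]
tool_rot: [0.309, 0.744, 0.547, 0.228]
contact_force: [-0.8, -0.1, 0.1]
gripper_width: 0.293
```

```bash
cat > vst.py <<'E'
from rod import *
import sys
np.set_printoptions(precision=4,suppress=True)
o=bot.get_obs();R=Rt(o["tool_rot"]);p=o["eef_pos"];print(o["q"],p,"F",o["contact_force"])
Rn=np.stack([-YV,np.cross(-U,-YV),-U],1)
pn=VF+.160*U;print("to seat",delta(R,p,Rn,pn))
b=snap(sys.argv[1])
a,c=p-.04*R[:,2],p+.16*R[:,2]
cv2.imwrite("pics/%s_c.png"%sys.argv[1],np.hstack([drawrod(b["side"],a,c,(280,160,400,280),3.33),drawrod(b["top"],a,c,(300,140,420,260),3.33)]))
E
python3 vst.py g
```

```text
[-0.47    0.1365  0.1016  2.4335  1.7562  0.4535 -0.728 ] [ 0.5529 -0.0045  0.1964] F [-0.7681 -0.1137  0.1224]
to seat (array([-0.1482, -2.4889,  1.9314]), array([ 0.0956,  0.0272, -0.1463]))
```

View pics/g_c.png

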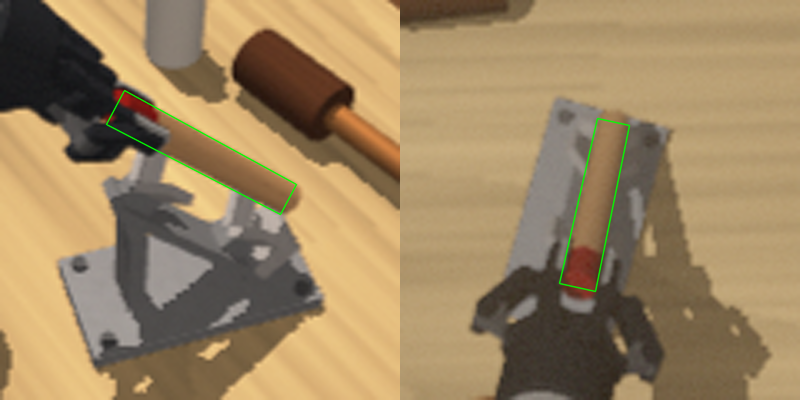

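Emit:
step_arm --pt "-0.1 0 0.7 0 0 0 1" --pt "0 -0.7 0.3 0 0 0 1" --pt "0 -0.7 0 0 0 0 1" --pt "0 -0.4 0 0 0 0 1" --pt "0 0 0 0 0 0 1" --pt "0 0 0 0 0 0 1"

```text
t: 10.1
eef_pos: [0.5475, -0.0045, 0.1764]
tool_rot: [0.309, 0.745, 0.547, 0.227]
contact_force: [1.0, 0.3, -0.8]
gripper_width: 0.297
```

```bash
python3 vst.py h1
```

```text
[-0.077   0.1968 -0.3297  2.4346  1.8274  0.5456 -0.7944] [ 0.5475 -0.0045  0.1764] F [ 0.9516  0.3126 -0.8035]
to seat (array([ 0.0159, -0.7084,  0.8842]), array([ 0.0449,  0.0952, -0.1208]))
```

View pics/h1_c.png

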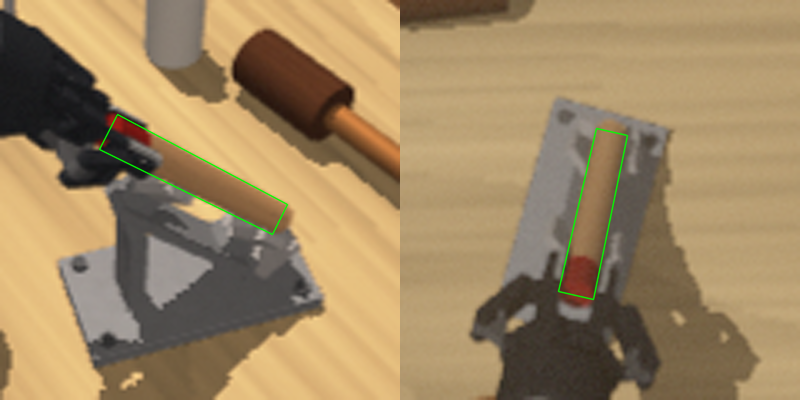

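Emit:
step_arm --pt "0 -0.3 0 0 0 0 1" --pt "0 -0.2 0.2 0 0 0 1" --pt "0 0 0.2 0 0 0 1" --pt "0 0 0 0 0 0 1" --pt "0 0 0 0 0 0 1"

```text
t: 10.7
eef_pos: [0.5466, -0.0031, 0.1698]
tool_rot: [0.308, 0.744, 0.548, 0.227]
contact_force: [-0.1, 0.5, -0.7]
gripper_width: 0.289
```

Emit:
step_arm --pt "0 -0.15 0 0 0 0 1" --pt "0 0 0 0 0 0 1" --pt "0 0 0 0 0 0 1"

```text
t: 11.0
eef_pos: [0.5456, -0.0027, 0.1688]
tool_rot: [0.308, 0.744, 0.548, 0.227]
contact_force: [1.2, 1.1, -0.2]
gripper_width: 0.291
```

```bash
python3 vst.py h2
```

```text
[ 0.0798  0.2318 -0.5073  2.434   1.846   0.5968 -0.8019] [ 0.5456 -0.0027  0.1688] F [ 1.2317  1.0686 -0.2217]
to seat (array([-0.0921,  0.0005,  0.5142]), array([ 0.0296, -0.0059, -0.0346]))
```

View pics/h2_c.png

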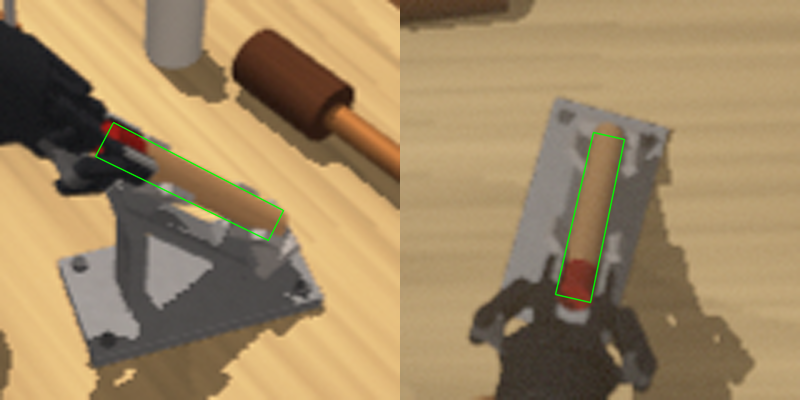

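Emit:
step_arm --pt "-0.05 -0.15 0 0 0 0 1" --pt "0 0 0 0 0 0 1" --pt "0 0 0 0 0 0 1"

```text
t: 11.4
eef_pos: [0.5453, -0.0027, 0.1685]
tool_rot: [0.309, 0.744, 0.547, 0.228]
contact_force: [2.9, 0.4, 2.7]
gripper_width: 0.292
```

Emit:
step_arm --pt "0 -0.15 0 0 0 0 1" --pt "0 0 0 0 0 0 1" --pt "0 0 0 0 0 0 1"

```text
t: 11.7
eef_pos: [0.545, -0.0022, 0.1681]
tool_rot: [0.309, 0.743, 0.547, 0.229]
contact_force: [4.6, 1.7, 5.7]
gripper_width: 0.295
```

Emit:
step_arm --pt "0 0 0.2 0 0 0 1" --pt "0 0 0 0 0 0 1" --pt "0 0 0 0 0 0 1"

```text
t: 12.0
eef_pos: [0.5461, -0.0019, 0.1662]
tool_rot: [0.308, 0.743, 0.548, 0.229]
contact_force: [5.7, 3.4, 2.1]
gripper_width: 0.293
```

Emit:
step_arm --pt "0 0.05 0.2 0 0 0 1" --pt "0 0 0 0 0 0 1" --pt "0 0 0 0 0 0 1"

```text
t: 12.3
eef_pos: [0.5475, -0.0025, 0.1649]
tool_rot: [0.308, 0.743, 0.548, 0.228]
contact_force: [6.0, 4.0, 2.1]
gripper_width: 0.292
```

Emit:
step_arm --pt "0 0 0.2 0 0 0 1" --pt "0 0 0 0 0 0 1" --pt "0 0 0 0 0 0 1"

```text
t: 12.6
eef_pos: [0.5482, -0.0022, 0.164]
tool_rot: [0.308, 0.743, 0.549, 0.229]
contact_force: [-6.8, 4.3, 15.9]
gripper_width: 0.297
```

```bash
python3 vst.py h3; python3 -c "
from h import *
F=bot.get_obs()['contact_force'];print('N',F@N,'U',F@U,'Y',F@YV)"
```

```text
[ 0.1718  0.2632 -0.6079  2.4287  1.8662  0.6321 -0.8042] [ 0.5482 -0.0022  0.164 ] F [-6.7849  4.3301 15.8775]
to seat (array([-0.2216,  0.1729,  0.0118]), array([ 0.1624, -0.1752,  0.0703]))
N 5.01596778026505 U 18.764275171850404 Y -2.3013358820977876
```

View pics/h3_c.png

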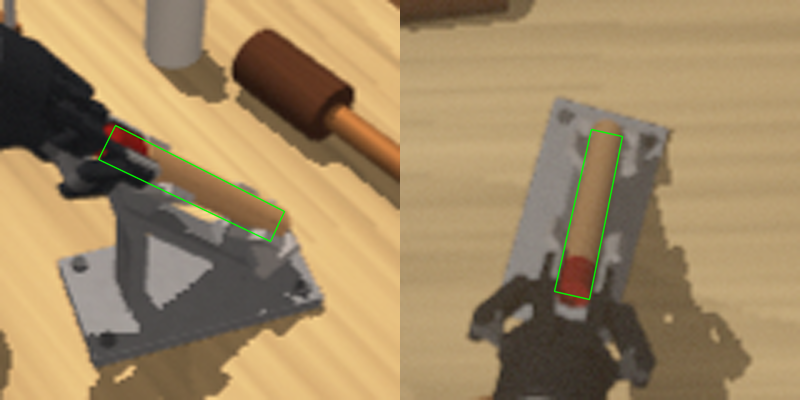

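Emit:
step_arm --pt "0 0 -0.12 0 0 0 1" --pt "0 0 0 0 0 0 1" --pt "0 0 0 0 0 0 0.6" --pt "0 0 0 0 0 0 0.4" --pt "0 0 0 0 0 0 0.2" --pt "0 0 0 0 0 0 0.1" --pt "0 0 0 0 0 0 0.1" --pt "0 0 0 0 0 0 0.1"

```text
t: 13.5
eef_pos: [0.5466, -0.004, 0.1632]
tool_rot: [0.308, 0.744, 0.548, 0.227]
contact_force: [-0.4, -0.2, -0.1]
gripper_width: 0.898
```

```bash
python3 vst.py h4
```

```text
[ 0.1797  0.2634 -0.6141  2.4299  1.8607  0.633  -0.8   ] [ 0.5466 -0.004   0.1632] F [-0.3768 -0.231  -0.072 ]
to seat (array([0.0001, 0.2926, 0.0228]), array([-0.006 ,  0.0305, -0.0475]))
```

View pics/h4_c.png

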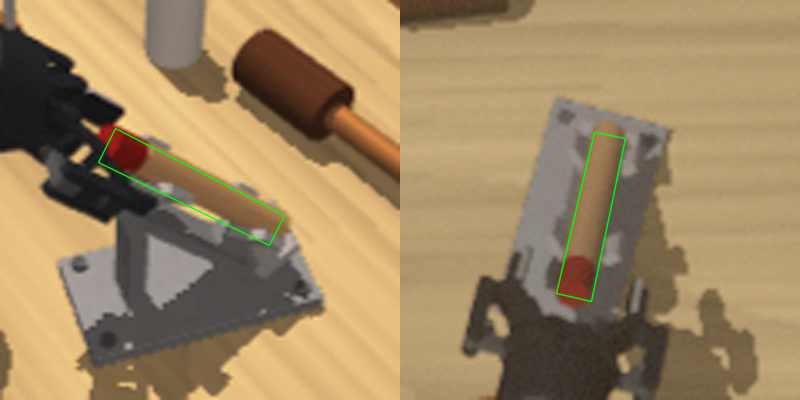

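```bash
cat > k3.py <<'E'
from kin import *
np.set_printoptions(precision=3,suppress=True)
w=np.load("w.npy")
def RX(tilt,az):
    x=np.array([np.cos(az),np.sin(az),0]);z=np.array([0,0,-1.]);R=np.stack([x,np.cross(z,x),z],1)
    return R@Ro.from_euler('x',tilt,degrees=True).as_matrix()
JO=np.array([.4814,-.3182,.07])
if __name__=="__main__":
    s1=[np.array([.62,.5,-.1,1.8,.1,.9,-1.1]),np.array([.62,.7,-.1,1.6,-.4,1.2,-1.1])]
    for t in(0,-5,-10,-15,-22):
        R=RX(t,-np.pi/2+.01);print("jig",t,ik(JO+np.array([-.008,0,0])+.019*R[:,2],R,w,s1)[:2])
    s2=[np.array([-.1,.6,.1,1.7,0,1.3,1.3]),np.array([-.1,.5,-.1,1.9,0,1.0,1.3])]
    for t in(0,22,30,35,45):
        R=RX(t,VA-np.pi/2);print("V",t,ik(VF+.092*U+.019*R[:,2],R,w,s2)[:2])
E
python3 k3.py
```

```text
jig 0 (array([ 0.575,  0.543, -0.118,  1.934,  0.098,  0.67 , -1.165]), np.float64(3.95438765862337e-10))
jig -5 (array([ 0.533,  0.572, -0.093,  1.882,  0.128,  0.772, -1.204]), np.float64(2.3820138072792215e-10))
jig -10 (array([ 0.497,  0.605, -0.074,  1.83 ,  0.152,  0.873, -1.235]), np.float64(2.4729577768469467e-10))
jig -15 (array([ 0.466,  0.641, -0.057,  1.777,  0.171,  0.972, -1.259]), np.float64(4.0807229684666325e-10))
jig -22 (array([ 0.458,  0.698, -0.079,  1.699,  0.219,  1.114, -1.306]), np.float64(8.928438538577841e-10))
V 0 (array([-0.064,  0.503, -0.011,  1.86 ,  0.008,  0.779,  1.19 ]), np.float64(3.575817365682568e-10))
V 22 (array([-0.041,  0.686,  0.041,  1.588, -0.147,  1.239,  1.339]), np.float64(2.6847719519792194e-10))
V 30 (array([-0.03 ,  0.762,  0.051,  1.491, -0.179,  1.399,  1.362]), np.float64(6.142643693131703e-10))
V 35 (array([-0.017,  0.811,  0.045,  1.431, -0.19 ,  1.496,  1.366]), np.float64(1.0281945539045257e-09))
V 45 (array([ 0.012,  0.91 ,  0.023,  1.315, -0.208,  1.683,  1.363]), np.float64(2.280975117061892e-09))
```

Emit:
step_arm --pt "0 1 0 0 0 0 0.1" --pt "0 3 0 0 0 0 0" --pt "0 3 0 0 0 0 0" --pt "0 3 -2 6 0 0 0" --pt "0 3 -2 6 0 0 0" --pt "0 2 -2 6 0 0 0" --pt "0 0 -3 6 0 0 0" --pt "0 0 -3 6 0 0 0" --pt "0 0 0 6 0 0 0" --pt "0 0 0 6 0 0 0" --pt "0 0 0 0 0 0 0"

```text
t: 14.7
eef_pos: [0.5798, -0.031, 0.2889]
tool_rot: [0.133, 0.808, 0.569, 0.067]
contact_force: [-0.7, -0.9, 0.8]
gripper_width: 1.0
```

```bash
python3 vst.py i1
python3 - <<'E'
import cv2,numpy as np
a=cv2.imread("pics/i1_side.png");b=cv2.imread("pics/i1_top.png")
cv2.imwrite("pics/i1_d.png",np.vstack([cv2.resize(a[80:300,180:500],(480,300)),cv2.resize(b[80:300,180:500],(480,300))]))
E
```

```text
[ 0.3934  0.1887 -0.6161  1.8904  0.3849  0.8968  0.8136] [ 0.5798 -0.031   0.2889] F [-0.6503 -0.8839  0.8366]
to seat (array([ 1.9443, -7.2414, 10.6588]), array([-28.0807,   3.5946,  -1.1374]))
```

View pics/i1_d.png

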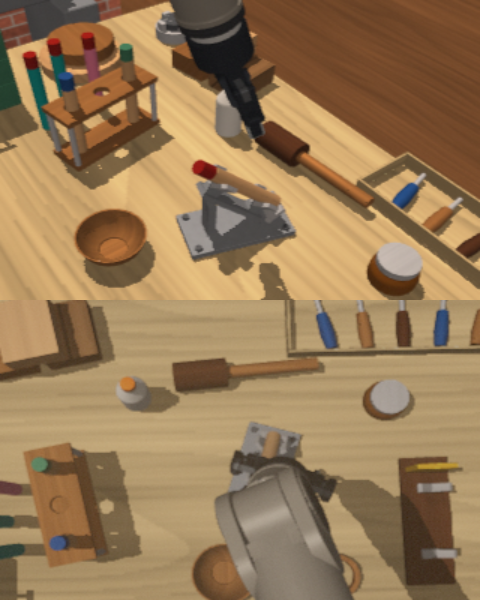

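```bash
cat > tgt.py <<'E'
from k3 import *
import sys
def show(R2,p2):
    o=bot.get_obs();R=Rt(o["tool_rot"]);p=o["eef_pos"];print("q",o["q"],"p",p,"F",o["contact_force"])
    s,r=delta(R,p,R2,p2);print("shift now-axes",s,"rot",r,"| shift in target axes",R2.T@(p2-p)*100)
def VG(h,s=.092,t=45):
    R=RX(t,VA-np.pi/2);return R,VF+s*U+.019*R[:,2]+h*N
E
python3 -c "
from tgt import *
R,p=VG(.1);print(p);show(R,p)"
```

```text
[ 0.649 -0.036  0.174]
q [ 0.392  0.186 -0.617  1.897  0.388  0.893  0.81 ] p [ 0.578 -0.03   0.287] F [-0.107  0.293  0.27 ]
shift now-axes [ 2.396  3.378 12.745] rot [61.919  1.971 -3.375] | shift in target axes [ 1.56  12.964  3.012]
```

Emit:
step_arm --pt "0 0 0 7.7 0.25 -0.4 0" --pt "0 0 0 7.7 0.25 -0.4 0" --pt "0 0 0 7.7 0.25 -0.4 0" --pt "0 0 0 7.7 0.25 -0.4 0" --pt "0 0 0 7.7 0.25 -0.4 0" --pt "0 0 0 7.7 0.25 -0.4 0" --pt "0 0 0 7.7 0.25 -0.4 0" --pt "0 0 0 7.7 0.25 -0.4 0" --pt "0 0 0 0 0 0 0" --pt "0 0 0 0 0 0 0"

```text
t: 15.8
eef_pos: [0.5716, -0.028, 0.2793]
tool_rot: [-0.283, 0.754, 0.553, -0.213]
contact_force: [0.3, 1.2, 0.7]
gripper_width: 0.997
```

```bash
python3 -c "
from tgt import *
R,p=VG(.1);print(p);show(R,p)"
```

```text
[ 0.649 -0.036  0.174]
q [ 0.242  0.717 -0.363  1.252 -0.035  1.884  1.147] p [ 0.572 -0.028  0.279] F [0.264 1.17  0.714]
shift now-axes [ 1.632 12.687  2.781] rot [ 3.516  0.36  -0.331] | shift in target axes [ 1.543 12.843  2.007]
```

Emit:
step_arm --pt "0.4 3 0 0 0 0 0" --pt "0.4 3.2 0 0 0 0 0" --pt "0.4 3.2 0 0 0 0 0" --pt "0.4 3.2 0 0 0 0 0" --pt "0 0 0 3.5 0.3 -0.3 0" --pt "0 0 0 0 0 0 0" --pt "0 0 0 0 0 0 0"

```text
t: 16.5
eef_pos: [0.6602, -0.0389, 0.1984]
tool_rot: [-0.297, 0.752, 0.551, -0.207]
contact_force: [-0.7, 1.0, 1.1]
gripper_width: 1.001
```

```bash
python3 -c "
from tgt import *
R,p=VG(.1);print(p);show(R,p);b=snap('j1')
from ov import *
" >/tmp/o; grep -v '^\[\[\| \[\[' /tmp/o | tail -5
python3 - <<'E'
import cv2,numpy as np
a=cv2.imread("pics/j1_side.png");b=cv2.imread("pics/j1_top.png")
cv2.imwrite("pics/j1_d.png",np.hstack([cv2.resize(a[130:290,240:400],(400,400)),cv2.resize(b[120:280,270:430],(400,400))]))
E
```

```text
[ 0.7179 -0.5067]
 [-0.0507  1.9385]
 [-2.1087  3.1296]
 [ 0.6202 -0.5047]
 [-2.6445 -1.0165]]
```

View pics/j1_d.png

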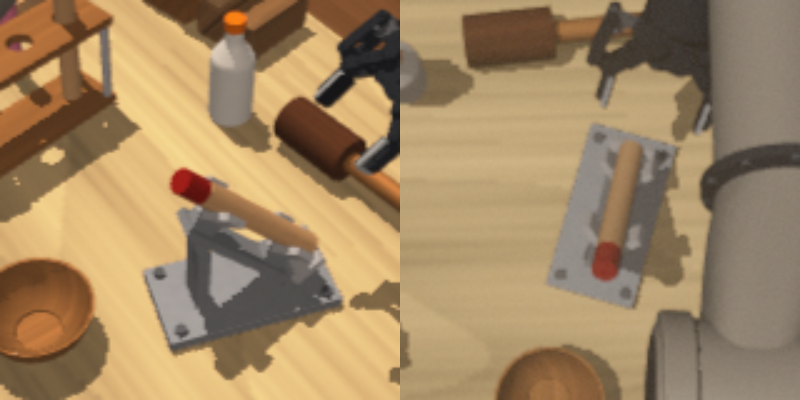

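```bash
python3 - > /tmp/o <<'E'
from rod import *
from tgt import *
b=pickle.load(open("j1.pkl","rb"));S,T=b["side"],b["top"]
A=VF+.2*U;B=VF
a,c=fitrod([S,T],A,B,[(.03,.97),(.03,.97)])
f=lambda X:(np.array([(X-VF)@U,(X-VF)@YV,(X-VF)@N])*1000)
print("ZZ red",f(a),"foot",f(c))
R,p=VG(.1);show(R,p)
cv2.imwrite("pics/j2.png",np.hstack([drawrod(S,A,B,(295,180,395,280),4),drawrod(T,A,B,(310,150,410,250),4)]))
E
grep -A9 ZZ /tmp/o
```

```text
ZZ red [200.     -0.375  -0.39 ] foot [0.    2.522 1.153]
q [ 0.039  0.928  0.034  1.017 -0.216  1.915  1.34 ] p [ 0.66  -0.038  0.198] F [ 0.143  0.172 -0.304]
shift now-axes [-0.14   0.798  2.534] rot [ 2.567 -1.179  0.276] | shift in target axes [-0.085  0.911  2.498]
```

View pics/j2.png

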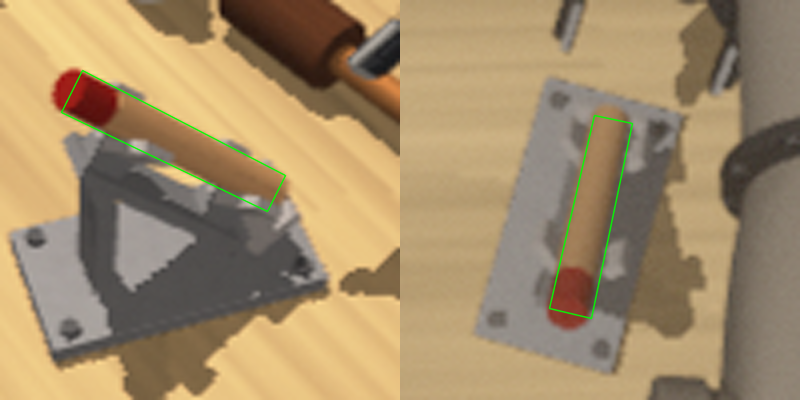

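```bash
python3 - <<'E' 2>&1 | tail -3
from tgt import *
R,p=VG(.0,t=40);p=p+YV*.001;show(R,p)
E
```

```text
q [ 0.039  0.928  0.034  1.017 -0.216  1.915  1.34 ] p [ 0.66  -0.038  0.198] F [ 0.143  0.172 -0.304]
shift now-axes [-0.446  0.515 12.52 ] rot [-2.433 -1.19   0.224] | shift in target axes [-0.185 -0.016 12.537]
```

Emit:
step_arm --pt "-0.2 0 0 -2.4 -1.2 0.2 0" --pt "0 0 2 0 0 0 0" --pt "0 0 3 0 0 0 0" --pt "0 0 2.5 0 0 0 0" --pt "0 0 1 0 0 0 0" --pt "0 0 0 0 0 0 0" --pt "0 0 0 0 0 0 0"

```text
t: 17.3
eef_pos: [0.6082, -0.0257, 0.1328]
tool_rot: [-0.275, 0.757, 0.556, -0.204]
contact_force: [-0.0, 0.3, 0.0]
gripper_width: 1.0
```

```bash
python3 - <<'E' 2>&1 | tail -3
from tgt import *
R,p=VG(.0,t=40);p=p+YV*.001;show(R,p);b=snap('k1')
E
python3 - <<'E'
import cv2,numpy as np
a=cv2.imread("pics/k1_side.png");b=cv2.imread("pics/k1_top.png")
cv2.imwrite("pics/k1_d.png",np.hstack([cv2.resize(a[150:290,270:410],(400,400)),cv2.resize(b[130:270,290:430],(400,400))]))
E
```

```text
q [ 0.013  0.868  0.033  1.273 -0.19   1.683  1.357] p [ 0.608 -0.026  0.133] F [-0.045  0.289  0.01 ]
shift now-axes [ 0.15  -0.128  4.066] rot [-0.031  0.055 -0.139] | shift in target axes [ 0.147 -0.13   4.066]
```

View pics/k1_d.png

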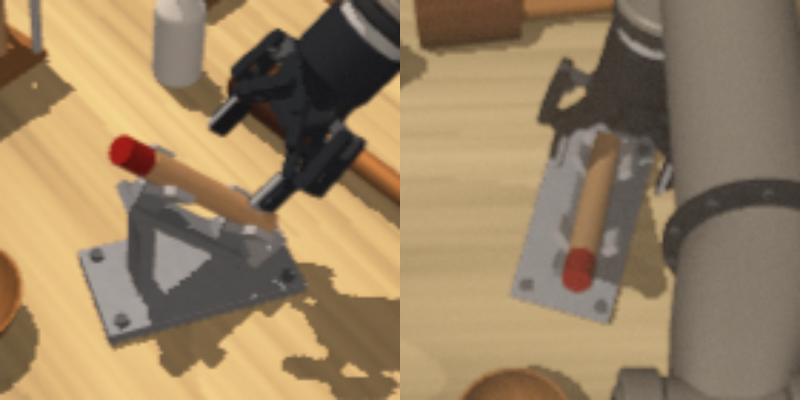

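Emit:
step_arm --pt "0.1 -0.1 1.5 0 0 0 0" --pt "0 0 1.5 0 0 0 0" --pt "0 0 0.8 0 0 0 0" --pt "0 0 0.4 0 0 0 0" --pt "0 0 0 0 0 0 0" --pt "0 0 0 0 0 0 0.3" --pt "0 0 0 0 0 0 0.5" --pt "0 0 0 0 0 0 0.6" --pt "0 0 0 0 0 0 0.6" --squeeze 25

```text
t: 18.3
eef_pos: [0.5811, -0.0166, 0.1003]
tool_rot: [-0.275, 0.757, 0.556, -0.204]
contact_force: [0.2, 1.1, 0.4]
gripper_width: 0.4
```

```bash
python3 - <<'E' 2>&1 | tail -3
from tgt import *
R,p=VG(.0,t=40);p=p+YV*.001;show(R,p);b=snap('k2')
E
python3 - <<'E'
import cv2,numpy as np
a=cv2.imread("pics/k2_side.png");b=cv2.imread("pics/k2_top.png")
cv2.imwrite("pics/k2_d.png",np.hstack([cv2.resize(a[170:270,280:380],(400,400)),cv2.resize(b[150:250,310:410],(400,400))]))
E
```

```text
q [ 0.005  0.861  0.027  1.372 -0.192  1.592  1.361] p [ 0.581 -0.017  0.1  ] F [0.157 1.094 0.363]
shift now-axes [ 0.081 -0.032 -0.261] rot [-0.113  0.094 -0.196] | shift in target axes [ 0.081 -0.031 -0.261]
```

View pics/k2_d.png

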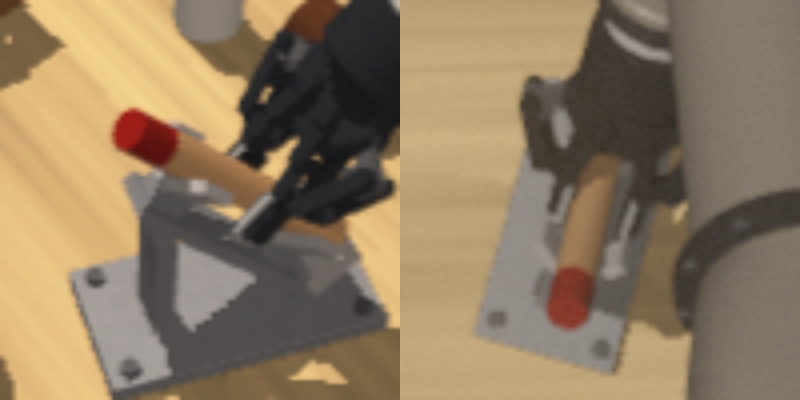

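Emit:
step_arm --pt "0 0 0 0 0 0 0.7" --pt "0 0 0 0 0 0 0.8" --pt "0 0 0 0 0 0 1" --pt "0 0 0 0 0 0 1" --pt "0 0 0 0 0 0 1" --pt "0 0 0 0 0 0 1" --pt "0 0 0 0 0 0 1" --squeeze 45

```text
t: 19.1
eef_pos: [0.5828, -0.013, 0.1009]
tool_rot: [-0.276, 0.757, 0.557, -0.202]
contact_force: [5.5, 7.8, 2.6]
gripper_width: 0.292
```

Emit:
step_arm --pt "0 0 -0.5 0 0 0 1" --pt "0 0 -1 0 0 0 1" --pt "0 0 -1.5 0 0 0 1" --pt "0 0 -2 0 0 0 1" --pt "0 0 -2 0 0 0 1" --pt "0 0 0 0 0 0 1"

```text
t: 19.7
eef_pos: [0.6261, -0.0315, 0.1555]
tool_rot: [-0.274, 0.758, 0.556, -0.203]
contact_force: [-0.4, 0.5, -1.1]
gripper_width: 0.294
```

```bash
python3 - <<'E' 2>&1 | tail -2
from tgt import *
R,p=VG(.0,t=40);show(R,p);b=snap('l1')
E
python3 - <<'E'
import cv2,numpy as np
a=cv2.imread("pics/l1_side.png");b=cv2.imread("pics/l1_top.png")
cv2.imwrite("pics/l1_d.png",np.hstack([cv2.resize(a[130:270,280:420],(400,400)),cv2.resize(b[110:250,310:450],(400,400))]))
E
```

```text
q [ 0.015  0.875  0.041  1.203 -0.191  1.744  1.352] p [ 0.626 -0.032  0.156] F [-0.413  0.504 -1.148]
shift now-axes [ 0.276 -0.131  7.015] rot [ 0.137  0.071 -0.274] | shift in target axes [ 0.268 -0.113  7.016]
```

View pics/l1_d.png

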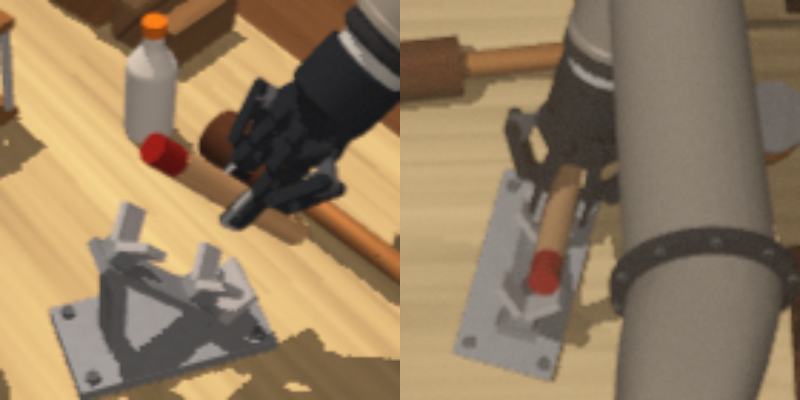

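Emit:
step_arm --pt "0 -2 -2.3 0 0 0 1" --pt "0 -2.6 -3.1 0 0 0 1" --pt "0 -2.6 -3.1 0 0 0 1" --pt "0 -1 -1.2 -5 0 0 1" --pt "0 0 0 -6.5 0 0 1" --pt "0 0 0 -6.5 0 0 1" --pt "0 0 0 -6.5 0 0 1" --pt "0 0 0 -6.5 0 0 1" --pt "0 0 0 -6.5 0 0 1" --pt "0 0 0 -7 0 0 1" --pt "0 0 0 0 0 0 1"

```text
t: 20.9
eef_pos: [0.6196, -0.0282, 0.2795]
tool_rot: [0.031, 0.804, 0.593, 0.02]
contact_force: [-0.9, 0.2, -0.7]
gripper_width: 0.288
```

```bash
cat >> tgt.py <<'E'
JA=.0101
def JG(h,t=-5,s=-.008,dx=0):
    R=RX(t,-np.pi/2+JA);return R,JO+np.array([np.cos(JA),np.sin(JA),0])*(s+dx)+.019*R[:,2]+np.array([0,0,h])
E
python3 - <<'E' 2>&1 | tail -3
from tgt import *
R,p=JG(.2);show(R,p);b=snap('m1');print(p)
E
```

```text
q [-0.098  0.309  0.034  1.695  0.023  1.071  1.194] p [ 0.62  -0.028  0.28 ] F [-0.908  0.217 -0.723]
shift now-axes [-32.068  -5.759   2.576] rot [  0.205 -12.984 161.706] | shift in target axes [28.856 14.776  4.148]
[ 0.472 -0.318  0.251]
```

View pics/m1_side.png

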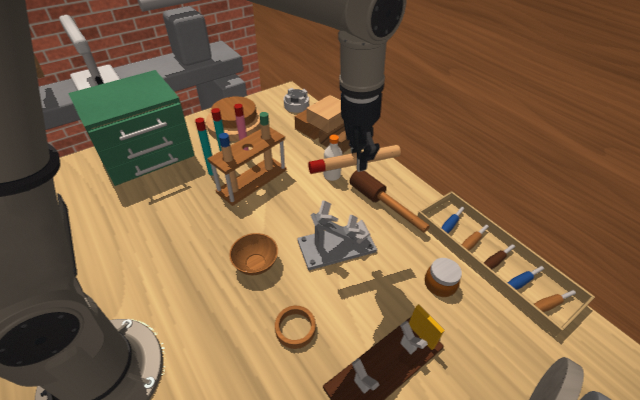

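Emit:
step_arm --pt "-2 -0.4 0 0 0 0 1" --pt "-4 -0.7 0 0 0 0 1" --pt "-4.5 -0.8 0 0 0 0 1" --pt "-4.5 -0.8 0 0 0 0 1" --pt "-4.5 -0.8 0 0 0 0 1" --pt "-4.5 -0.8 0 0 0 0 1" --pt "-4 -0.7 0 0 0 0 1" --pt "-4 -0.7 0 0 0 0 1" --pt "0 0 0 0 -0.32 4 1" --pt "0 0 0 0.01 -0.65 8.1 1" --pt "0 0 0 0.01 -0.65 8.1 1" --pt "0 0 0 0.01 -0.65 8.1 1" --pt "0 0 0 0.01 -0.65 8.1 1" --pt "0 0 0 0.01 -0.65 8.1 1" --pt "0 0 0 0.01 -0.65 8.1 1" --pt "0 0 0 0.01 -0.65 8.1 1" --pt "0 0 0 0.01 -0.65 8.1 1" --pt "0 0 0 0.01 -0.65 8.1 1"

```text
t: 22.8
eef_pos: [0.475, -0.3188, 0.2772]
tool_rot: [0.04, 0.998, -0.042, -0.006]
contact_force: [0.8, 0.3, -0.1]
gripper_width: 0.291
```

Emit:
step_arm --pt "0 0 0 0.01 -0.65 8.1 1" --pt "0 0 0 0.01 -0.65 8.1 1" --pt "0 0 0 0.01 -0.65 8.1 1" --pt "0 0 0 0.01 -0.65 8.1 1" --pt "0 0 0 0.01 -0.65 8.1 1" --pt "0 0 0 0.01 -0.65 8.1 1" --pt "0 0 0 0.01 -0.65 8.1 1" --pt "0 0 0 0.01 -0.65 8.1 1" --pt "0 0 0 0.01 -0.65 8.1 1" --pt "0 0 0 0 -0.65 8.1 1" --pt "0 0 0 0 -0.3 3.9 1" --pt "0 0 0 0 0 0 1" --pt "0 0 0 0 0 0 1"

```text
t: 24.1
eef_pos: [0.4748, -0.3184, 0.2772]
tool_rot: [0.031, 0.709, -0.704, -0.03]
contact_force: [-0.3, -0.6, -1.4]
gripper_width: 0.29
```

```bash
python3 - <<'E' 2>&1 | tail -3
from tgt import *
R,p=JG(.2);show(R,p);b=snap('n1');print(p)
E
```

```text
q [-0.046  0.351  0.659  1.735 -0.175  1.202 -0.903] p [ 0.475 -0.318  0.277] F [-0.291 -0.636 -1.377]
shift now-axes [-0.016  0.081  2.634] rot [-0.049 -0.013 -0.121] | shift in target axes [-0.015  0.079  2.634]
[ 0.472 -0.318  0.251]
```

View pics/n1_side.png

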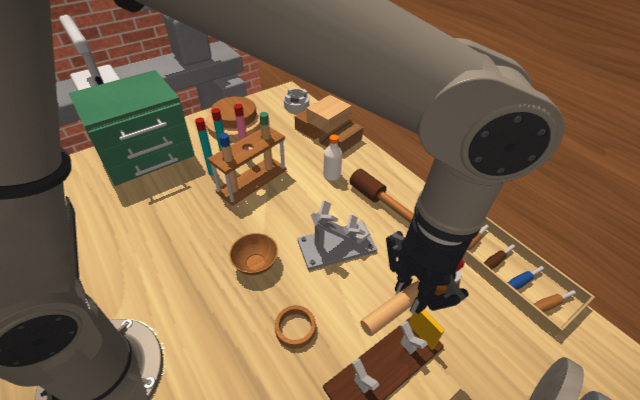

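View pics/n1_top.png

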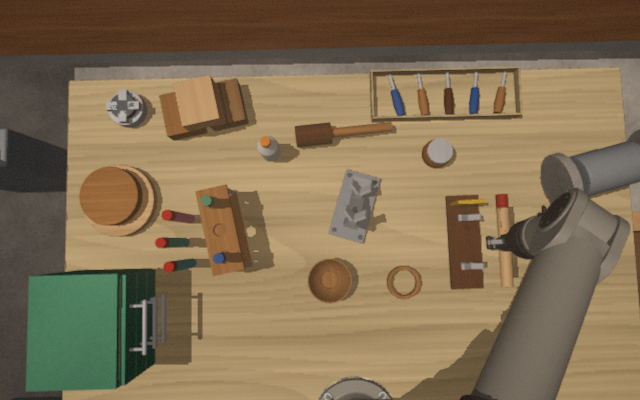

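```bash
python3 - <<'E' > /tmp/o
from rod import *
from tgt import *
b=pickle.load(open("n1.pkl","rb"));S,T=b["side"],b["top"]
o=bot.get_obs();R=Rt(o["tool_rot"]);p=o["eef_pos"]
g=p-.019*R[:,2]
ax=-R[:,1]*np.cos(np.radians(5))-R[:,2]*np.sin(np.radians(5))*-1
ax=np.array([np.cos(JA),np.sin(JA),0])
A=g+.108*ax;B=g-.092*ax
a,c=fitrod([T,S],A,B,[(.03,.97),(.5,.97)])
print("ZZ",g,a,c)
a2,c2=A,B
cv2.imwrite("pics/n2.png",np.hstack([drawrod(S,a2,c2,(350,240,480,360),3.07),drawrod(T,a2,c2,(440,180,570,300),3.07)]))
E
grep ZZ /tmp/o
```

```text
ZZ [ 0.476 -0.318  0.296] [ 0.584 -0.318  0.298] [ 0.384 -0.316  0.289]
```

View pics/n2.png

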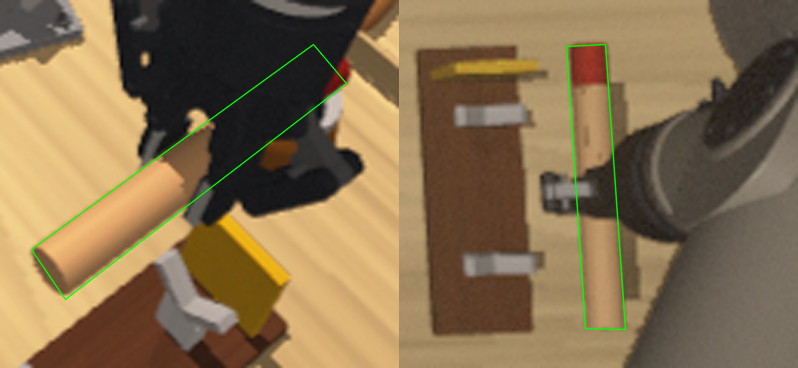

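Emit:
step_arm --pt "0 0.75 2 0 0 0 1" --pt "0 -0.35 4 0 0 0 1" --pt "0 -0.35 4 0 0 0 1" --pt "0 -0.35 4 0 0 0 1" --pt "0 -0.35 3 0 0 0 1" --pt "0 -0.2 1.4 0 0 0 1" --pt "0 0 0 0 0 0 1" --pt "0 0 0 0 0 0 1"

```text
t: 25.0
eef_pos: [0.4679, -0.3187, 0.0946]
tool_rot: [0.03, 0.709, -0.704, -0.029]
contact_force: [0.4, -0.9, -0.6]
gripper_width: 0.292
```

```bash
cat > jst.py <<'E'
from rod import *
from tgt import *
import sys
b=snap(sys.argv[1]);S,T=b["side"],b["top"]
o=bot.get_obs();R=Rt(o["tool_rot"]);p=o["eef_pos"]
R2,p2=JG(0);show(R2,p2)
g=p-.019*R[:,2]
ax=np.array([np.cos(JA),np.sin(JA),0])
A=g+.108*ax;B=g-.092*ax
a,c=fitrod([T,S],A,B,[(.03,.97),(.03,.97)])
print("grasp",g,"fit red",a,"foot",c)
E_=float(sys.argv[2]) if len(sys.argv)>2 else 0
cv2.imwrite("pics/%s_c.png"%sys.argv[1],np.hstack([drawrod(S,A,B,(320,270,450,390),3.07),drawrod(T,A,B,(400,180,530,300),3.07)]))
E
python3 jst.py o1 | tail -5
```

```text
q [ 0.05   0.56   0.557  1.91  -0.325  0.842 -0.79 ] p [ 0.468 -0.319  0.095] F [-0.271  0.107 -0.243]
shift now-axes [-0.065 -0.703  4.37 ] rot [-0.295 -0.065 -0.234] | shift in target axes [-0.057 -0.726  4.367]
obs 26 med 0.22707034553142835 shifts mm [ -4.671 -27.947   6.999  -5.502]
grasp [ 0.47  -0.319  0.114] fit red [ 0.578 -0.322  0.142] foot [ 0.378 -0.313  0.12 ]
```

View pics/o1_c.png

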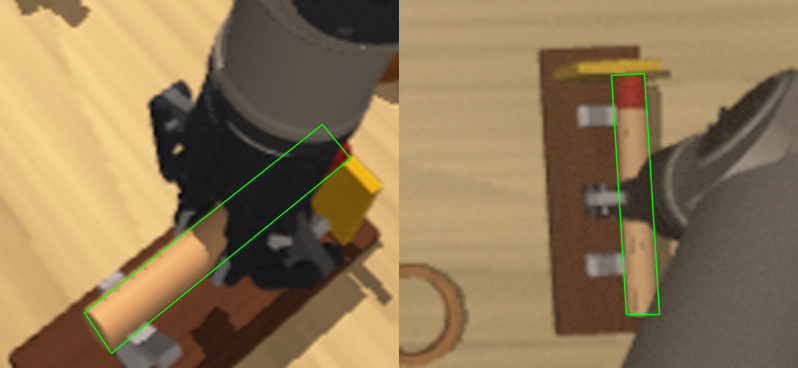

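Run:
```python
from h import *
np.set_printoptions(precision=4,suppress=True)
for q in([-.276,.757,.557,-.202],[-.275,.757,.556,-.204]):
    Rg=Rt(np.array(q)/np.linalg.norm(q));pg=np.array([.5828,-.013,.1009])
    mid=VF+.1*U
    o=bot.get_obs();R=Rt(o["tool_rot"]);p=o["eef_pos"]
    d=R@Rg.T@U;m=p+R@Rg.T@(mid-pg)
    print("dir",d,"pitch deg",np.degrees(np.arcsin(d[2])),"yaw",np.degrees(np.arctan2(d[1],d[0])),"mid",m,"red",m+.1*d,"foot",m-.1*d)
```

```text
dir [1.     0.0061 0.0053] pitch deg 0.30106026245091394 yaw 0.35141603254063614 mid [ 0.4784 -0.3167  0.116 ] red [ 0.5783 -0.3161  0.1165] foot [ 0.3784 -0.3173  0.1154]
dir [0.9999 0.0095 0.0041] pitch deg 0.2363967102163616 yaw 0.5416784516223097 mid [ 0.4784 -0.3166  0.1159] red [ 0.5784 -0.3156  0.1163] foot [ 0.3784 -0.3175  0.1155]
```

Emit:
step_arm --pt "0 -0.1 1.5 0 0 0 1" --pt "0 -0.1 1.5 0 0 0 1" --pt "0 -0.05 0.7 0 0 0 1" --pt "0 0 0 0 0 0 1" --pt "0 0 0 0 0 0 1"

```text
t: 25.6
eef_pos: [0.4664, -0.3181, 0.0561]
tool_rot: [0.03, 0.709, -0.704, -0.03]
contact_force: [0.3, -0.3, -0.1]
gripper_width: 0.291
```

```bash
python3 jst.py o2 | tail -5
```

```text
q [ 0.077  0.615  0.523  1.928 -0.36   0.773 -0.764] p [ 0.467 -0.318  0.057] F [-0.12   0.336 -0.158]
shift now-axes [-0.006 -0.542  0.516] rot [-0.162 -0.013 -0.241] | shift in target axes [-0.003 -0.543  0.515]
obs 36 med 0.345550041558917 shifts mm [-4.631  7.138  2.573 -6.817]
grasp [ 0.468 -0.318  0.076] fit red [ 0.576 -0.322  0.068] foot [ 0.376 -0.317  0.082]
```

View pics/o2_c.png

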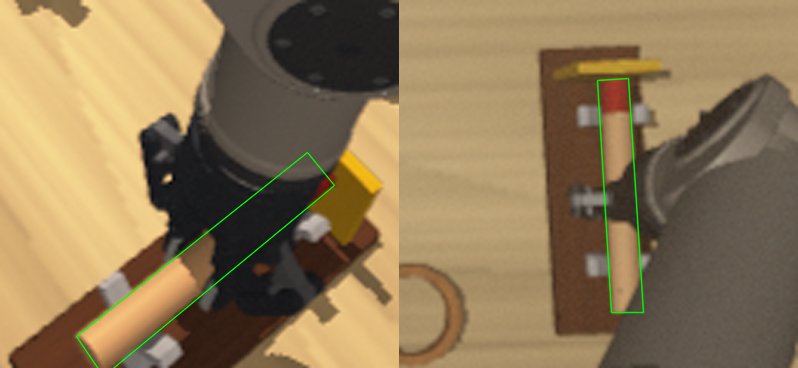

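Emit:
step_arm --pt "0 0 0.3 0 0 0 1" --pt "0 0 0 0 0 0 1" --pt "0 0 0 0 0 0 1"

```text
t: 26.0
eef_pos: [0.4664, -0.3181, 0.0535]
tool_rot: [0.03, 0.709, -0.704, -0.03]
contact_force: [0.8, -0.6, -1.4]
gripper_width: 0.29
```

Emit:
step_arm --pt "0 0 0.2 0 0 0 1" --pt "0 0 0 0 0 0 1" --pt "0 0 0 0 0 0 1"

```text
t: 26.3
eef_pos: [0.4661, -0.3181, 0.0513]
tool_rot: [0.03, 0.709, -0.704, -0.03]
contact_force: [0.6, -0.3, 0.2]
gripper_width: 0.288
```

```bash
python3 -c "
from h import *
o=bot.get_obs();print(o['eef_pos'],o['contact_force'],o['torque'])"
```

```text
[ 0.46611428 -0.31806936  0.05134774] [ 0.56104178 -0.27759754  0.18671978] [ 0.0065535  -0.0674529  -0.01727529]
```

Emit:
step_arm --pt "0 0 0.15 0 0 0 1" --pt "0 0 0 0 0 0 1" --pt "0 0 0 0 0 0 1"

```text
t: 26.6
eef_pos: [0.4662, -0.3186, 0.0501]
tool_rot: [0.03, 0.709, -0.704, -0.029]
contact_force: [0.9, -1.9, 0.5]
gripper_width: 0.284
```

Emit:
step_arm --pt "0 0 0.15 0 0 0 1" --pt "0 0 0 0 0 0 1" --pt "0 0 0 0 0 0 1"

```text
t: 26.9
eef_pos: [0.4663, -0.319, 0.0495]
tool_rot: [0.03, 0.709, -0.704, -0.029]
contact_force: [-1.7, -0.3, 9.9]
gripper_width: 0.294
```

```bash
python3 -c "
from h import *
o=bot.get_obs();print(o['eef_pos'],o['contact_force'],o['torque'])"
```

```text
[ 0.46628402 -0.31897217  0.04954845] [-1.74221608 -0.326881    9.87183691] [-0.07828209  0.41344766  0.17370278]
```

Emit:
step_arm --pt "0 0 0 -0.6 0 0 1" --pt "0 0 0 0 0 0 1" --pt "0 0 0 0 0 0 1"

```text
t: 27.2
eef_pos: [0.4661, -0.319, 0.0496]
tool_rot: [0.034, 0.708, -0.704, -0.033]
contact_force: [-1.8, 0.2, 10.3]
gripper_width: 0.293
```

```bash
python3 -c "
from h import *
o=bot.get_obs();print(o['eef_pos'],o['contact_force'],o['torque'])"
```

```text
[ 0.4660696  -0.31896517  0.04955023] [-1.78629296  0.21913613 10.31675217] [-0.03207276  0.48575856  0.25087211]
```

```bash
python3 jst.py o3 | tail -1
```

```text
grasp [ 0.468 -0.319  0.068] fit red [ 0.576 -0.319  0.068] foot [ 0.376 -0.32   0.073]
```

View pics/o3_c.png

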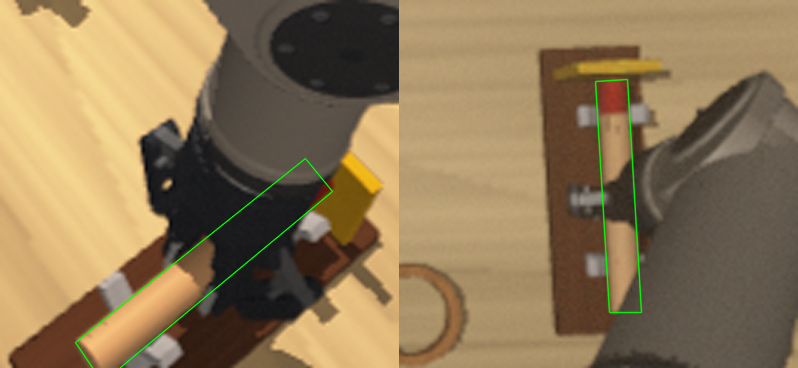

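Emit:
step_arm --pt "0 0 0 0.5 0 0 1" --pt "0 0 -0.1 0 0 0 1" --pt "0 -0.2 0 0 0 0 1" --pt "0 -0.1 0 0 0 0 1" --pt "0 0 0 0 0 0 1" --pt "0 0 0 0 0 0 1"

```text
t: 27.9
eef_pos: [0.4667, -0.3189, 0.0496]
tool_rot: [0.032, 0.708, -0.705, -0.032]
contact_force: [-5.8, -0.5, 10.0]
gripper_width: 0.291
```

Emit:
step_arm --pt "0 -0.1 0 0 0 0 1" --pt "0 0 0 0 0 0 1" --pt "0 0 0 0 0 0 1"

```text
t: 28.2
eef_pos: [0.4668, -0.3189, 0.0496]
tool_rot: [0.032, 0.708, -0.705, -0.032]
contact_force: [-9.2, -1.2, 13.1]
gripper_width: 0.289
```

Emit:
step_arm --pt "0 -0.1 0 0 0 0 1" --pt "0 0 0 0 0 0 1" --pt "0 0 0 0 0 0 1"

```text
t: 28.5
eef_pos: [0.4668, -0.3189, 0.0495]
tool_rot: [0.033, 0.708, -0.705, -0.033]
contact_force: [-11.2, -1.0, 15.3]
gripper_width: 0.287
```

```bash
python3 -c "
from h import *
o=bot.get_obs();print(o['eef_pos'],o['contact_force'],o['torque'])"
```

```text
[ 0.46678471 -0.31890695  0.04949066] [-11.16405758  -1.00512238  15.29940292] [-0.03052351  2.48450982  0.33656091]
```

Emit:
step_arm --pt "0 0 -0.3 0 0 0 1" --pt "0 0 0 0 0 0 1" --pt "0 0 0 0 0 0 1"

```text
t: 28.8
eef_pos: [0.4708, -0.3177, 0.0515]
tool_rot: [0.031, 0.709, -0.704, -0.031]
contact_force: [-1.9, -0.2, -0.3]
gripper_width: 0.289
```

```bash
python3 -c "
from h import *
o=bot.get_obs();print(o['eef_pos'],o['contact_force'],o['torque'])
b=snap('p1');T=b['top'];S=b['side']
JO=np.array([.4814,-.3182,.07]);e=np.array([1,.0101,0])
ims=[]
for p,(x0,y0) in((S,(380,280)),(T,(440,180))):
    im=cv2.resize(np.ascontiguousarray(p['pixels'][y0:y0+80,x0:x0+80,::-1]),(400,400),interpolation=cv2.INTER_CUBIC)
    for z in(.07,.095):
      for dy in(-.035,0,.035):
        q=(proj(p,JO+.1*e+[0,dy,z-.07])-[x0,y0]+.5)*5;cv2.circle(im,(int(q[0]),int(q[1])),3,(255,0,255),-1)
    ims.append(im)
cv2.imwrite('pics/p1_c.png',np.hstack(ims))
"
```

```text
[ 0.47080169 -0.31773138  0.05154903] [-1.91608282 -0.17196208 -0.29757379] [-0.15103601  0.35732749 -0.035054  ]
```

View pics/p1_c.png

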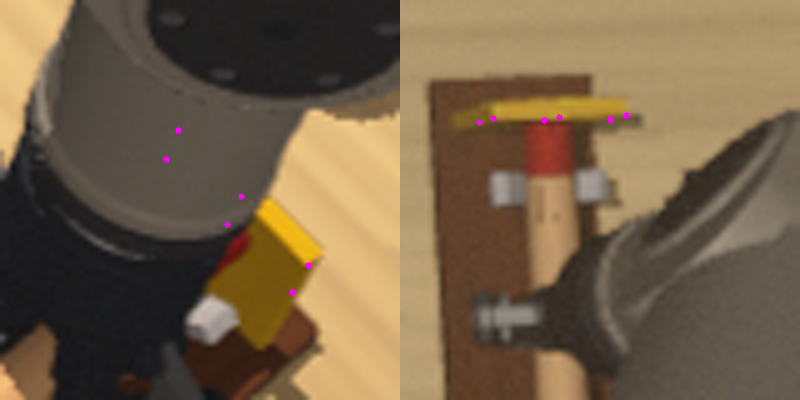

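Emit:
step_arm --pt "0 -0.15 0 0 0 0 1" --pt "0 0 0 0 0 0 1" --pt "0 0 0 0 0 0 1"

```text
t: 29.2
eef_pos: [0.4708, -0.3178, 0.0513]
tool_rot: [0.032, 0.708, -0.704, -0.032]
contact_force: [-5.9, 0.1, 0.4]
gripper_width: 0.287
```

Emit:
step_arm --pt "0 -0.1 0.15 0 0 0 1" --pt "0 0 0 0 0 0 1" --pt "0 0 0 0 0 0 1"

```text
t: 29.5
eef_pos: [0.4708, -0.3186, 0.0503]
tool_rot: [0.032, 0.708, -0.704, -0.032]
contact_force: [-9.3, -0.2, 7.5]
gripper_width: 0.286
```

```bash
python3 -c "
from h import *
o=bot.get_obs();print(o['eef_pos'],o['contact_force'],o['torque'])"
```

```text
[ 0.47084106 -0.31859389  0.0503199 ] [-9.25962214 -0.15611297  7.53539402] [-0.17303155  1.76727611  0.32956418]
```

Emit:
step_arm --pt "0 0.15 0 0 0 0 1" --pt "0 0 0.1 0 0 0 1" --pt "0 0 0 0 0 0 1" --pt "0 0 0 0 0 0 1"

```text
t: 29.9
eef_pos: [0.4709, -0.3188, 0.0497]
tool_rot: [0.031, 0.708, -0.704, -0.031]
contact_force: [-6.4, -1.0, 6.8]
gripper_width: 0.292
```

```bash
python3 -c "
from h import *
o=bot.get_obs();print(o['eef_pos'],o['contact_force'],o['torque'])"; python3 jst.py q1 | tail -1
```

```text
[ 0.47089574 -0.31879006  0.04973487] [-6.4070946  -0.97352659  6.75247099] [-0.24247177  1.24299876  0.25067031]
grasp [ 0.473 -0.319  0.069] fit red [ 0.581 -0.318  0.071] foot [ 0.381 -0.32   0.072]
```

View pics/q1_c.png

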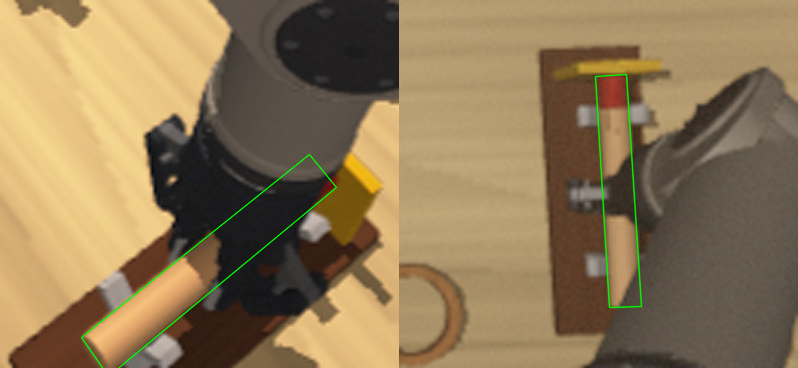

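Emit:
step_arm --pt "0 0.05 -0.1 0 0 0 1" --pt "0 0 0 0 0 0 1" --pt "0 0 0 0 0 0 0.7" --pt "0 0 0 0 0 0 0.6" --pt "0 0 0 0 0 0 0.5" --pt "0 0 0 0 0 0 0.3" --pt "0 0 0 0 0 0 0.1" --pt "0 0 0 0 0 0 0" --pt "0 0 0 0 0 0 0"

```text
t: 30.9
eef_pos: [0.4718, -0.318, 0.0505]
tool_rot: [0.031, 0.709, -0.704, -0.03]
contact_force: [-0.2, 1.0, 0.7]
gripper_width: 0.994
```

```bash
python3 jst.py r1 | tail -4
```

```text
q [ 0.079  0.63   0.517  1.919 -0.366  0.769 -0.766] p [ 0.472 -0.318  0.05 ] F [0.918 0.071 0.419]
shift now-axes [ 0.028 -0.002 -0.062] rot [-0.044  0.008 -0.228] | shift in target axes [ 0.028 -0.001 -0.062]
obs 39 med 0.2647086456322905 shifts mm [-2.06  -2.87  -0.75  -2.129]
grasp [ 0.473 -0.318  0.069] fit red [ 0.581 -0.319  0.072] foot [ 0.381 -0.32   0.072]
```

View pics/r1_c.png

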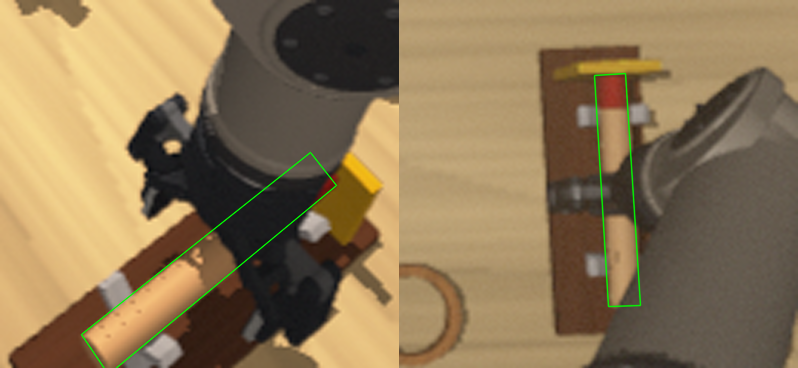

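Released with the rod seated. I'll retreat slowly straight up.

Emit:
step_arm --pt "0 0 -0.5 0 0 0 0" --pt "0 0 -1 0 0 0 0" --pt "0 0 -2 0 0 0 0" --pt "0 0 -3 0 0 0 0" --pt "0 0 -4 0 0 0 0" --pt "0 0 -4 0 0 0 0" --pt "0 0 -4 0 0 0 0" --pt "0 4 -2 0 0 0 0" --pt "2 4 0 0 0 0 0" --pt "-4 0 0 0 0 0 0" --pt "-4 0 0 0 0 0 0" --pt "-4 0 0 0 0 0 0" --pt "-4 0 0 0 0 0 0" --pt "-4 0 0 0 0 0 0" --pt "0 0 0 0 0 0 0" --pt "0 0 0 0 0 0 0"

```text
t: 32.6
eef_pos: [0.4086, -0.138, 0.2622]
tool_rot: [0.03, 0.709, -0.704, -0.03]
contact_force: [1.1, 0.3, -0.3]
gripper_width: 1.001
```

```bash
python3 - <<'E' > /tmp/o
from rod import *
from tgt import *
b=snap("s1");S,T=b["side"],b["top"]
ax=np.array([np.cos(JA),np.sin(JA),0]);A=JO+.1*ax;B=JO-.1*ax
a,c=fitrod([T,S],A,B,[(.03,.97),(.03,.97)])
print("ZZ",a,c)
cv2.imwrite("pics/s1_c.png",np.hstack([drawrod(S,A,B,(320,270,450,390),3.07),drawrod(T,A,B,(400,180,530,300),3.07)]))
E
grep -B1 ZZ /tmp/o
```

```text
obs 23 med 0.2006769776823073 shifts mm [ -6.78  -24.5     4.245  20.689]
ZZ [ 0.581 -0.324  0.094] [ 0.381 -0.315  0.049]
```

View pics/s1_c.png

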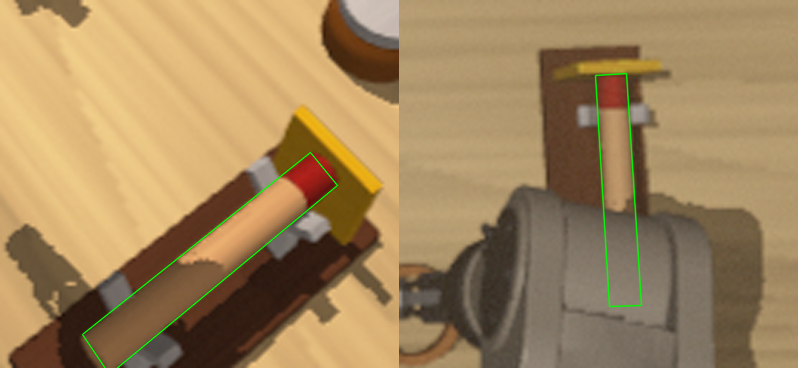

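View pics/s1_side.png

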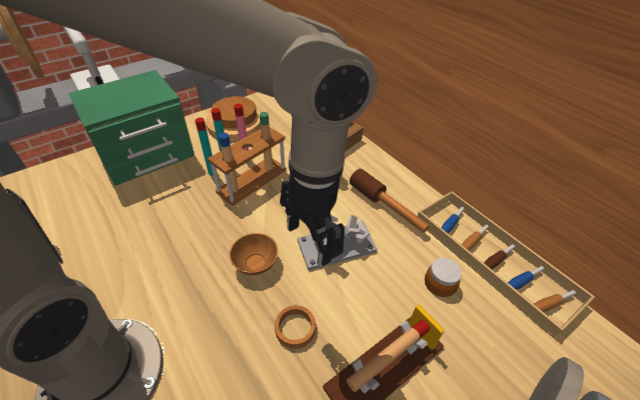

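Run:
```python
import cv2,numpy as np
a=cv2.imread("pics/s1_side.png");b=cv2.imread("pics/s1_top.png")
cv2.imwrite("pics/s2.png",np.hstack([cv2.resize(a[295:355,395:455],(400,400),interpolation=cv2.INTER_CUBIC),cv2.resize(b[190:230,450:490],(400,400),interpolation=cv2.INTER_CUBIC)]))
```

```text
(no output)
```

View pics/s2.png

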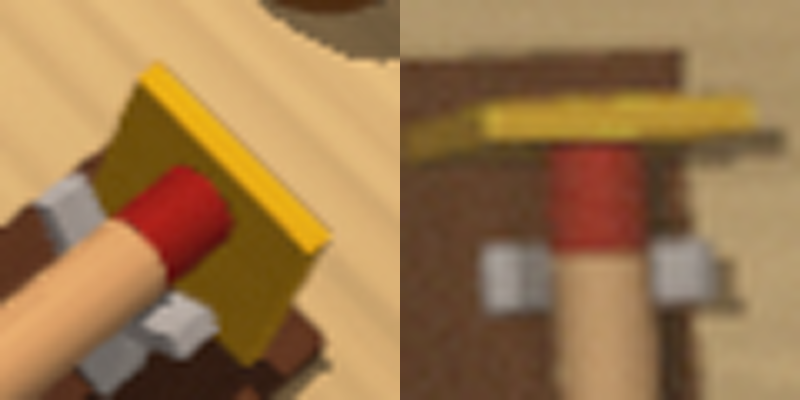

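```bash
python3 -c "
from station import bot
print(bot.hand_in())"
```

```text
the job is handed in; nothing more can be done
None
```

The red-ended spindle is lying in both rests of the marking jig with its red end against the yellow stop, and I handed the job in at about 33 s.

- **What I did:** I drew the beech spindle out of the stand's middle hole and set it in the sloping V-block, foot against the stop (about 19 N of push there). I let go of it completely, then took it again around its middle and laid it level in the jig. There I slid it until the stop pushed back with 6–9 N, then opened the gripper and backed away.
- **Last checks:** In the final side and top pictures the rod matches the outline expected for a seated rod. No gap shows between the red end and the stop. The arm was clear, with the force reading back near zero. In the same pictures the blue and green spindles were still in the stand, and nothing else looked moved.
- **What disagreed:**
    - The first slide towards the stop stuck, with the force rising to about 11 N sideways and 15 N vertical. I lifted the rod about 2 mm to free it before carrying on.
    - The last automatic fit of the rod's edges came out tilted. The gripper's shadow and the arm hid part of the rod, so I went by the outline and the fit just after release, which put both ends about 71–72 mm high (70 mm expected).

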